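# Make up the implant kit

## Task

Make up the implant kit in this order: lay the black drill-bit box flat in the white outline on the green mat, long side along the outline's, then set the round aluminium screw tin centred on the box, then the white tape roll centred on the tin. Last, lay the red-handled hex driver on the ribbed rest, its handle seated in the blue middle groove, along the ribs and midway along them. Let go of everything, all at rest, and leave the two vials and the cement bottle standing where they are.

Things in the scene. Friction and masses are not known exactly. Their poses are not given: they have to be found in the camera images.
- bit_box: flat black drill-bit box with a clear lid (shut, fixed), 50 mm (x) x 82 mm (y, long side) x 21 mm high, about 75 g, loose, lying flat; a 2 mm hinge bead makes the lid side reach x = +27. Origin: centre of the underside, z up. Grip it across x.
- screw_tin: round silver-grey aluminium tin with a small pale label on its plain lid, 52 mm across, 20 mm high (lid fixed), about 60 g, loose, flat on its base. Origin: centre of the underside, z up.
- tape_roll: white roll of surgical tape with a tan core, lying flat, 46 mm across (a slightly lifted tape end reaches x = +24), 24 mm high, about 24 g, loose; it is solid to the touch (nothing goes into the core). Origin: centre of the underside, z up.
- hex_driver: hex driver lying on its side, 130 mm long, red round handle 19 mm thick and 76 mm long (y -11 to +65), steel blade 4 mm thick (y -65 to -11), about 48 g, loose; it can roll. Origin: midway along its length, on the underside as it lies at the start; y runs along it from blade tip to handle end.
- driver_handle (a point): the middle of the hex driver's handle, on the handle's axis (27 mm along +y from the driver's origin, 9.5 mm above the surface it lies on); axes as the driver's, y along the handle away from the blade. Grip the driver here, across its axis.
- kit_mat: green silicone mat, fixed, 76 mm (x) x 104 mm (y, long side) x 4 mm thick, with a white outline 60 x 90 mm in the middle, long side along y, for the bit box. Origin: centre of its underside on the bench, z up. Between left and right of the bench stands a stereotaxic frame, bars up to 0.39 m high beyond x = 0.45 m (on the right out to y = -0.33): cross in front of it.
- tool_rest: ribbed rest, fixed: grey plinth 76 (x) x 92 (y) x 10 mm; four round aluminium ribs along y, 8 mm thick, 86 mm long, at x = -30, -10, 10, 30 mm, tops at z = 16 mm; three grooves, the middle one (x = 0) with a blue floor. The handle seated there rests on the ribs at x = -10 and 10, underside at z = 11.5 mm, axis at z = 21 mm. Origin: centre of the underside, on the bench.
- saline_vial: bystander: small glass vial with a blue cap, 24 mm across, 53 mm high, standing. Origin: centre of the underside. Leave it alone.
- gel_vial: bystander: small glass vial with a green cap, 21 mm across, 45 mm high, standing. Origin: centre of the underside. Leave it alone.
- cement_bottle: bystander: white dropper bottle with a blue nozzle, 34 mm across, 83 mm high, standing. Origin: centre of the underside. Leave it alone.
Things that resemble listed ones, but are neither listed nor needed, are in the scene too. What is shaped like the screw_tin but orange or pink is not meant.

How it is judged:
On the way, in this order (a step that is already met when the one before it is completed fails the run):
1. the bit box lies released in the outline on the mat (horizontal distance between bit_box and kit_mat below 0.012 m and z of bit_box in the frame of kit_mat between 0 and 0.008 m and angle between bit_box's own z axis and vertical below 0.1 rad and angle between the y axis of bit_box and the y axis of kit_mat, either way round below 0.2 rad and contact force between bit_box and the fingers below 0.1 N), for 0.2 s.
2. the screw tin stands released on the bit box (horizontal distance between bit_box and kit_mat below 0.012 m and z of bit_box in the frame of kit_mat between 0 and 0.008 m and angle between each of bit_box, screw_tin's own z axis and vertical below 0.1 rad and angle between the y axis of bit_box and the y axis of kit_mat, either way round below 0.2 rad and horizontal distance between screw_tin and bit_box below 0.01 m and z of screw_tin in the frame of bit_box between 0.017 and 0.025 m and contact force between screw_tin and the fingers below 0.1 N), for 0.2 s.
3. the tape roll lies released on the screw tin (horizontal distance between bit_box and kit_mat below 0.012 m and z of bit_box in the frame of kit_mat between 0 and 0.008 m and angle between each of bit_box, screw_tin, tape_roll's own z axis and vertical below 0.1 rad and angle between the y axis of bit_box and the y axis of kit_mat, either way round below 0.2 rad and horizontal distance between screw_tin and bit_box below 0.01 m and z of screw_tin in the frame of bit_box between 0.017 and 0.025 m and horizontal distance between tape_roll and screw_tin below 0.01 m and z of tape_roll in the frame of screw_tin between 0.016 and 0.024 m and contact force between tape_roll and the fingers below 0.1 N), for 0.2 s.
4. the hex driver lies released in the middle groove of the rest (x of driver_handle in the frame of tool_rest between -0.006 and 0.006 m and y of driver_handle in the frame of tool_rest between -0.025 and 0.025 m and z of driver_handle in the frame of tool_rest between 0.017 and 0.025 m and angle between the y axis of driver_handle and the y axis of tool_rest, either way round below 0.15 rad and contact force between hex_driver and the fingers below 0.1 N), for 0.2 s.
At the end, for the whole second after the job is handed in: Flat box on the mat, off centre < 12 mm, long sides within 0.2 rad; tin level on box and tape level on tin, each off centre < 10 mm; handle middle < 6 mm from the blue groove's line, < 25 mm from its midpoint, axis 17-25 mm above the bench, along ribs within 0.15 rad; all released, at rest (all of step 3 and all of step 4 and contact force between each of bit_box, screw_tin and the fingers below 0.1 N and linear speed of each of bit_box, screw_tin, tape_roll, hex_driver below 0.01 m/s and angular speed of hex_driver below 0.15 rad/s); the robot touches nothing.
It fails at once if a bystander (vial or bottle) is shifted by more than 20 mm or tipped (distance of any of saline_vial, gel_vial, cement_bottle from where it was at the start of the episode above 0.02 m or angle between any of saline_vial, gel_vial, cement_bottle's own z axis and vertical above 0.3 rad).
It also fails if it takes over 138 s, if anything falls off the work surface, if the arm or the gripper's body presses on something with over 40 N, if the wrist force passes 120 N, or if a joint passes its speed limit or range.

## Robot

A 6-joint arm with a two-finger parallel gripper is mounted at the origin on a cart in front of the work surface, level with it; the furniture and walls round the work are solid. World frame = base frame: x ahead of the robot, y to its left, z up, the work surface at z = 0. Lengths are in m, angles in rad, forces in N, time in s.
With the tool pointing down it reaches from about 0.35 to 0.875 m from the base axis. Payload 4.2 kg.
Tool frame: the origin (TCP) lies midway between the tips of the shut fingers; the grasp point (between the pads) lies 19 mm behind it; z points along the fingers, y is the line along which they close (so a half turn about z gives the same grasp; the last joint's range is limited). The gripper opens to 85 mm and grips with 20 to 120 N. Pads are 22 mm wide; open, the fingers measure 114 mm over their backs; the gripper's body (76 mm by 85 mm) begins 54 mm behind the grasp point. The pads swing forward as they close: fully open they stand 13 mm farther back than shut.
Start: joints at [1.437, 0.385, 0.008, 0, -1.194, -0.259], TCP at [0.239, 0.577, 0.204] pointing down, gripper open.
Joint ranges: [-3.14, 3.14], [-1.21, 2.06], [-1.07, 1.41], [-3.16, 2.05], [-2.99, -0.16], [-3.1, 3.1]. Speed limits (rad/s): [2.79, 2.79, 3.14, 3.14, 3.14, 3.14].

## Interface

Orientations are given as a rotation vector (axis times angle).
In Python, from station import r gives the robot as it stands. The module is installed in compiled form; this text tells all that it offers.
- The arm moves only by the tool move_arm, never from a script. Its argument "steps" is a list of rows, each a list of 4 numbers: the shift along the tool's x, y, z as a fraction of full scale, then the turn about the tool's z as a fraction of full scale. A call has 1 to 10 rows; each row shifts and turns the commanded pose from where the row before left it, along the tool's axes as they then stand; what a row does not reach is not made up. Full scale, the value 1, is 0.02 m for a shift and 0.08 rad for a turn. A row lasts 1/12 s, in which the tool goes at most 41.7 mm and 7.16 degrees, less where a joint would pass 70% of its speed; a pose out of reach is approached as far as the arm can. A call with a number of a shift or a turn outside -1 to 1 is refused whole. A call with a gripper value outside its range is refused whole. "gripper" is the opening, from 0 (shut) to 1 (fully open), set as the call begins (left out, the last holds). The fingers move at their own pace and stop on an object; "squeeze" is the grip in N (left out, the last holds). Time passes only in rows, so rows that do not move let the fingers close. It gives the time, the measured TCP pose, the force, the opening and the grip force at its end, in the units of the state.
- r.sense(): the state, without advancing time (a new reading comes with each control period).
- r.grab_frame(name): name is "scene" or "top" or "wrist"; returns a dict with "color" (480x640x3 uint8, blue, green, red), "fx", "fy", "cx", "cy" (pixels), "k1" (the pictures are not rectified: a ray, as slopes to the right and down, at radius r is drawn at 1 + k1 r^2 times it, then the intrinsics apply), "R" (3x3) and "t" (3): a world point X has camera coordinates R X + t. Camera axes: x right, y down, z forward; pixel columns grow to the right and rows downward; lengths in m; the calibration is good to about 2 mm. A picture is of the moment at which its call begins. There is no depth.
- r.job_done(): hands the job in; it is judged then, once.
Trained networks look in a picture, given as the dict that the camera call returned (one of the last four; its "shot" number tells which), for a name from the list of things; names that differ only in an ending like _2 or _b are one class to them, and where a whole thing is asked for, a point or a joint stands for the part that bears it (a point fixed in the world has none). Each returns a list of dicts, best first, with "confidence" (0 to 1); they miss things now and then, are a little off and sometimes report something else, mostly with a low value. They report only what shows in the picture. A call takes as long as a camera call. They do not tell look-alikes from the thing itself.
- r.search_frame(target, picture): "centre" ([column, row] in pixels, amid what is visible of it).
The state is a dict: "time_s": time; "qpos": joint angles; "joint_velocities": joint speeds; "effort": joint torques, N m; "tool_pos": TCP position; "orientation": TCP orientation; "force": force on the tool from outside, world axes, zero at the start; "ft_torque": the same for the moment, N m; "opening": finger opening in m; "finger_force": force on a finger pad.
Only numpy, scipy, OpenCV 4.12 (cv2) and the standard library are available. Lean on these libraries where they do the work, as an engineer would, in place of code of your own. Each camera call takes 0.05 s, during which the arm holds its last target. There are 200 camera calls.

## Working session

There is one attempt and no reset: what is moved stays moved. The work goes in short steps, Python scripts to look and compute and a tool call to move; the robot and the scene stay as the last step left them, time stands still between calls to the robot, and variables do not carry over. Pictures are saved under pics/ and viewed, at most 14 in all, crops included, and the job is handed in when it is done.

Besides the shell and the picture viewer there is one more tool, called after "Emit:" by a JSON object that holds its "api" and its "payload", one argument or row to a line. move_arm: Moves the arm, as the interface text tells. Its arguments: {"type":"object","properties":{"steps":{"type":"array","items":{"type":"array","items":{"type":"number","minimum":-1,"maximum":1}}},"gripper":{"type":"number"},"squeeze":{"type":"number"}},"required":["steps"]}

```bash
mkdir -p pics; cat > h.py <<'E'
import numpy as np,cv2
from scipy.spatial.transform import Rotation as Ro
from station import r
def px2w(f,uv,z):
    """pixel -> world point at height z"""
    k=np.array([[f["fx"],0,f["cx"]],[0,f["fy"],f["cy"]],[0,0,1.]])
    d=cv2.undistortPoints(np.array([[uv]],float),k,np.array([f["k1"],0,0,0,0.]))[0,0]
    R=np.array(f["R"]);t=np.array(f["t"]);o=-R.T@t;v=R.T@np.array([d[0],d[1],1])
    return o+v*(z-o[2])/v[2]
def w2px(f,X):
    c=np.array(f["R"])@np.array(X,float)+np.array(f["t"]);x,y=c[:2]/c[2];s=1+f["k1"]*(x*x+y*y)
    return np.array([f["fx"]*x*s+f["cx"],f["fy"]*y*s+f["cy"]])
E
python3 - <<'E'
from h import *
for n in ("scene","top"):
    f=r.grab_frame(n);cv2.imwrite(f"pics/{n}0.png",f["color"])
    R=np.array(f["R"]);print(n,"cam",(-R.T@np.array(f["t"])).round(3),"fwd",R[2].round(2),f["fx"],f["k1"])
    for o,z in (("bit_box",.021),("screw_tin",.02),("tape_roll",.024),("hex_driver",.01),("kit_mat",.004),("tool_rest",.01),("saline_vial",.03),("gel_vial",.025),("cement_bottle",.05)):
        print(o,[(np.round(d["centre"]).tolist(),round(d["confidence"],2),px2w(f,d["centre"],z)[:2].round(3).tolist()) for d in r.search_frame(o,f)[:4]])
s=r.sense();print(s)
E
```

```text
scene cam [-0.725 -0.731  1.173] fwd [ 0.66  0.38 -0.64] 609.3890220705146 -0.025310577498647485
bit_box [([200.0, 205.0], 0.78, [0.382, 0.313])]
screw_tin [([347.0, 297.0], 0.77, [0.263, -0.26]), ([368.0, 268.0], 0.73, [0.389, -0.259]), ([415.0, 279.0], 0.6, [0.412, -0.386]), ([421.0, 258.0], 0.51, [0.496, -0.368])]
tape_roll [([461.0, 268.0], 0.68, [0.511, -0.479])]
hex_driver []
kit_mat [([235.0, 213.0], 0.63, [0.419, 0.209])]
tool_rest [([370.0, 268.0], 0.9, [0.398, -0.258])]
saline_vial [([160.0, 193.0], 0.53, [0.357, 0.451])]
gel_vial [([452.0, 296.0], 0.41, [0.397, -0.496])]
cement_bottle [([502.0, 272.0], 0.53, [0.519, -0.585]), ([194.0, 180.0], 0.52, [0.447, 0.385])]
top cam [ 0.235 -0.047  1.471] fwd [ 0.14 -0.01 -0.99] 493.647146156534 -0.0738827842612542
bit_box [([188.0, 249.0], 0.84, [0.404, 0.337])]
screw_tin [([428.0, 240.0], 0.75, [0.421, -0.375]), ([420.0, 212.0], 0.65, [0.507, -0.356]), ([386.0, 290.0], 0.6, [0.274, -0.244])]
tape_roll [([459.0, 208.0], 0.65, [0.514, -0.473])]
hex_driver []
kit_mat [([236.0, 242.0], 0.9, [0.426, 0.199])]
tool_rest [([388.0, 247.0],
[... 274 characters left out ...]
 1.0, 'qpos': array([ 1.43661564e+00,  3.84681896e-01,  7.92120396e-03, -6.03202630e-06,
       -1.19398421e+00, -2.58596067e-01]), 'joint_velocities': array([-4.55907297e-04, -1.08900319e-03, -1.43164465e-03,  3.09727144e-03,
       -9.48574189e-04,  8.30391554e-05]), 'effort': array([ 9.40357859e-04, -3.92093146e+01,  1.88623381e+01,  4.19056445e+00,
       -3.06121647e-04, -3.91176798e-06]), 'tool_pos': array([0.2391932 , 0.57740993, 0.20443044]), 'orientation': array([-3.08115335e+00,  6.13007460e-01,  1.38144468e-05]), 'force': array([ 0.14346677, -0.019089  ,  0.85334647]), 'ft_torque': array([ 0.02096798, -0.03871668, -0.00211223]), 'finger_force': 0.0, 'opening': 0.08545929962860696}
```

```bash
python3 - <<'E'
import cv2
a=cv2.imread("pics/top0.png")[170:320,110:510];b=cv2.imread("pics/scene0.png")[150:330,120:540]
cv2.imwrite("pics/topc.png",cv2.resize(a,(800,300),interpolation=3))
cv2.imwrite("pics/scenec.png",cv2.resize(b,(800,343),interpolation=3))
E
```

```text
(no output)
```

View pics/topc.png

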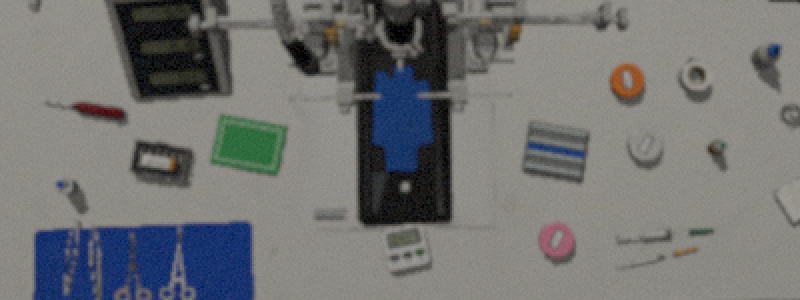

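View pics/scenec.png

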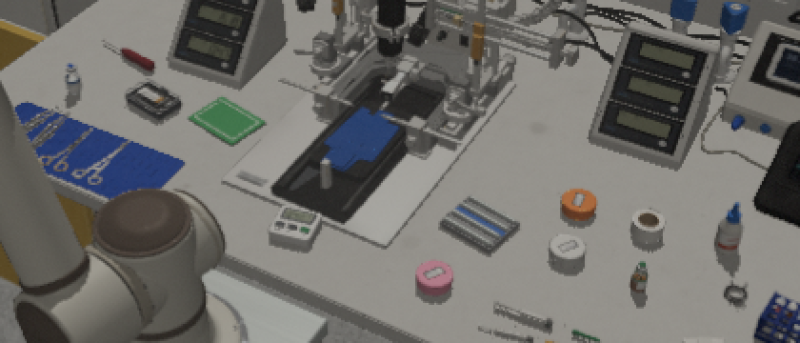

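```bash
cat >> h.py <<'E'
def tool(s=None):
    s=s or r.sense(); return np.array(s["tool_pos"]),Ro.from_rotvec(s["orientation"])
def yaw_y():
    """angle of tool y axis in world xy"""
    y=tool()[1].as_matrix()[:,1]; return np.arctan2(y[1],y[0])
def go(X,ang=None):
    """units to X in present tool axes; ang = wanted world angle of tool y (mod pi)"""
    p,R=tool(); u=R.inv().apply(np.array(X)-p)/.02
    out=f"shift(units, before turn) {u.round(3)}"
    if ang is not None:
        d=(ang-yaw_y()+np.pi/2)%np.pi-np.pi/2   # world ccw; tool z is down -> tool turn = -d
        R2=R*Ro.from_rotvec([0,0,-d]); out+=f" turn {-d/.08:.2f} units ({-d:.3f} rad; q6 {r.sense()['qpos'][5]:.2f}); shift after turn {(R2.inv().apply(np.array(X)-p)/.02).round(3)}"
    print(out)
E
python3 - <<'E'
from h import *
f=r.grab_frame("wrist");p,R=tool();Rc=np.array(f["R"]);o=-Rc.T@np.array(f["t"])
print("cam in tool",R.inv().apply(o-p).round(3),"fwd in tool",R.inv().apply(Rc[2]).round(3),"right",R.inv().apply(Rc[0]).round(2),f["fx"],f["k1"])
print(np.degrees(yaw_y()), R.as_matrix().round(2).tolist())
go([0.34,0.33,0.26])
E
```

```text
cam in tool [ 0.065  0.    -0.168] fwd in tool [-0.258 -0.001  0.966] right [0. 1. 0.] 383.5604403705971 -0.009122277453871593
-112.50411180217716 [[0.92, -0.38, -0.0], [-0.38, -0.92, 0.0], [-0.0, -0.0, -1.0]]
shift(units, before turn) [ 9.391  9.499 -2.78 ]
```

Emit:
{"api": "move_arm", "payload": {
  "steps": [
    [1,1,-0.3,0],
    [1,1,-0.3,0],
    [1,1,-0.3,0],
    [1,1,-0.3,0],
    [1,1,-0.3,0],
    [1,1,-0.3,0],
    [1,1,-0.3,0],
    [1,1,-0.3,0],
    [1,1,-0.3,0],
    [1,1,0,0]
  ],
  "gripper": 1
}}

```text
time_s: 1.88
tool_pos: [0.3482, 0.3153, 0.26]
orientation: [-3.079, 0.612, -0.002]
force: [0.9, 0.0, 0.3]
opening: 0.0852
finger_force: 0.0
```

```bash
python3 - <<'E'
from h import *
p,_=tool();print(p.round(3))
f=r.grab_frame("wrist");cv2.imwrite("pics/w1.png",f["color"]);np.save("w1.npy",f,allow_pickle=True)
for o,z in (("bit_box",.021),("hex_driver",.01),("driver_handle",.0095),("kit_mat",.004),("saline_vial",.05)):
    print(o,[(np.round(d["centre"]).tolist(),round(d["confidence"],2),px2w(f,d["centre"],z)[:2].round(4).tolist()) for d in r.search_frame(o,f)[:3]])
E
```

```text
[0.348 0.315 0.26 ]
bit_box [([285.0, 163.0], 0.62, [0.4029, 0.3325]), ([182.0, 243.0], 0.31, [0.3672, 0.472])]
hex_driver [([170.0, 131.0], 0.78, [0.4798, 0.4319])]
driver_handle [([166.0, 131.0], 0.7, [0.4815, 0.436])]
kit_mat [([392.0, 94.0], 0.81, [0.4246, 0.2034])]
saline_vial [([181.0, 244.0], 0.75, [0.3699, 0.4602]), ([165.0, 130.0], 0.66, [0.4756, 0.4218])]
```

View pics/w1.png

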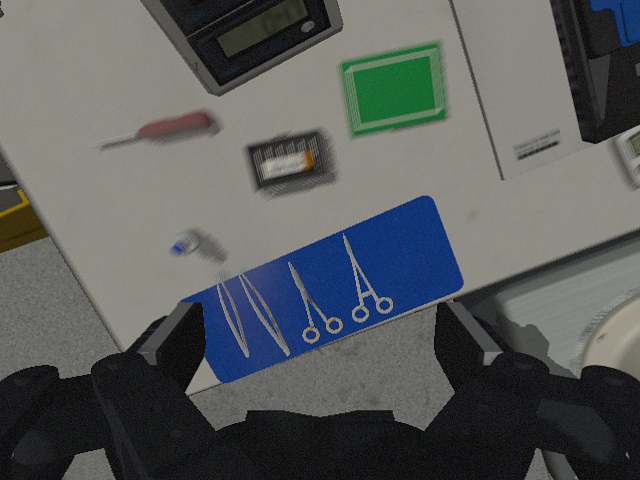

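```bash
python3 - <<'E'
from h import *
f=r.grab_frame("wrist");np.save("w1.npy",f,allow_pickle=True);im=f["color"]
cv2.imwrite("pics/w2.png",cv2.resize(im[40:205,80:460],(760,330),interpolation=3))
h=cv2.cvtColor(im,cv2.COLOR_BGR2HSV)
def rect(m,z,name):
    m=cv2.morphologyEx(m.astype(np.uint8),cv2.MORPH_OPEN,np.ones((3,3)))
    c=max(cv2.findContours(m,0,2)[0],key=cv2.contourArea)[:,0]
    w=np.array([px2w(f,q,z)[:2] for q in c],np.float32)*1000
    (x,y),(a,b),t=cv2.minAreaRect(w);
    if a<b:t+=90;a,b=b,a
    print(name,"px",c.mean(0),"mm",round(x,1),round(y,1),"size",round(a,1),round(b,1),"long-axis deg",round(t%180,1))
H,S,V=[h[...,i].astype(int) for i in range(3)]
reg=np.zeros(H.shape,bool)
rect((H>45)&(H<85)&(S>90),.004,"mat")
a=reg.copy();a[90:170,60:235]=1
rect(((H<12)|(H>168))&(S>80)&(V>40)&a,.0095,"handle")
a=reg.copy();a[115:205,235:345]=1
rect((V<85)&a,.015,"box dark")
print(V[160,230:360:3])
E
```

```text
mat px [389.93129771  90.36641221] mm 426.3 204.1 size 103.2 75.1 long-axis deg 78.8
handle px [181.29411765 120.03921569] mm 482.8 413.9 size 43.7 8.8 long-axis deg 78.0
box dark px [281.49541284 160.34862385] mm 405.0 334.3 size 80.0 49.7 long-axis deg 79.9
[143 143 145 145 149  67  34  55 103  47  52  49 161  32 104 151 177 172
 155 160 157 172 140 169 130 130  46  33  51  49  51  99  82  82 145 141
 143 143 146 145 145 145 144 143]
```

View pics/w2.png

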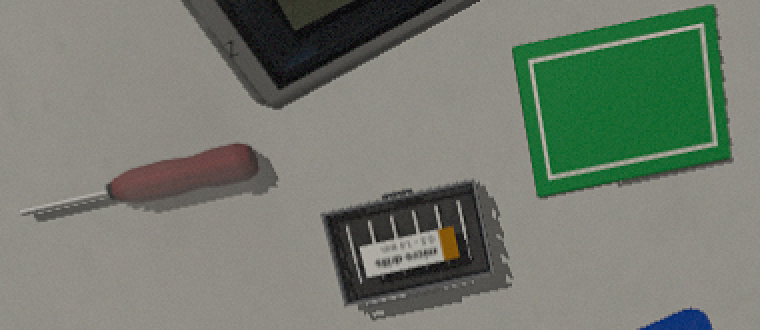

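```bash
python3 - <<'E'
from h import *
f=np.load("w1.npy",allow_pickle=True).item()
P=lambda c,z:px2w(f,[c[0]/2+80,c[1]/2+40],z)[:2]*1000
b=[P(c,.021) for c in((323,215),(473,182),(490,270),(346,305))]
print("box",np.mean(b,0).round(1),[np.linalg.norm(b[i]-b[i-1]).round(1) for i in range(4)])
for i,j in((1,0),(2,3)): d=b[j]-b[i];print(np.degrees(np.arctan2(d[1],d[0])).round(1))
t=P((22,212),.0095);e=P((257,161),.0095);d=e-t
print("tip",t.round(1),"end",e.round(1),"len",np.linalg.norm(d).round(1),"ang",np.degrees(np.arctan2(d[1],d[0])).round(1),"handle mid",(e-d/np.linalg.norm(d)*38).round(1))
go([.405,.335,.16],np.radians(79.5-90))
print("q",r.sense()["qpos"].round(2))
E
```

```text
box [403.5 333.6] [np.float64(47.2), np.float64(78.7), np.float64(45.0), np.float64(78.2)]
79.4
81.0
tip [496.8 516.8] end [471.9 390.1] len 129.1 ang -101.1 handle mid [479.2 427.4]
shift(units, before turn) [ 2.321 -1.948  4.913] turn 17.03 units (1.362 rad; q6 0.09); shift after turn [-1.425 -2.674  4.913]
q [ 1.09  0.08 -0.26 -0.   -1.23  0.09]
```

Emit:
{"api": "move_arm", "payload": {
  "steps": [
    [0,0,0,-1],
    [0,0,0,-1],
    [0,0,0,-1],
    [0,0,0,-1],
    [0,0,0,-1],
    [0,0,0,-1],
    [0,0,0,-1],
    [0,0,0,-1],
    [0,0,0,-1],
    [0,0,0,-1]
  ]
}}

```text
time_s: 3.07
tool_pos: [0.3471, 0.317, 0.258]
orientation: [3.074, 0.644, -0.001]
force: [0.5, 0.4, -0.4]
opening: 0.0856
finger_force: 0.0
```

Emit:
{"api": "move_arm", "payload": {
  "steps": [
    [0,0,0,-1],
    [0,0,0,-1],
    [0,0,0,-1],
    [0,0,0,-1],
    [0,0,0,-1],
    [0,0,0,-1],
    [0,0,0,-1],
    [0,0,0,-1],
    [0,0,0,-1],
    [0,0,0,-1]
  ]
}}

```text
time_s: 3.9
tool_pos: [0.347, 0.317, 0.258]
orientation: [2.581, 1.79, -0.001]
force: [0.8, 0.3, -0.1]
opening: 0.0852
finger_force: 0.0
```

Emit:
{"api": "move_arm", "payload": {
  "steps": [
    [0,0,0,-1],
    [0,0,0,-1],
    [0,0,0,-0.3],
    [0,0,0,0]
  ]
}}

```text
time_s: 4.23
tool_pos: [0.3471, 0.3167, 0.2581]
orientation: [2.411, 2.014, -0.001]
force: [0.3, 1.1, -0.9]
opening: 0.0855
finger_force: 0.0
```

```bash
python3 - <<'E'
from h import *
p,_=tool();print(p.round(4),np.degrees(yaw_y()),r.sense()["qpos"].round(2))
go([.4045,.334,.1],np.radians(-10.0))
E
```

```text
[0.3471 0.3167 0.2581] -10.264057367624144 [ 1.09  0.08 -0.26 -0.   -1.23  1.88]
shift(units, before turn) [1.364 2.671 7.904] turn -0.06 units (-0.005 rad; q6 1.88); shift after turn [1.352 2.677 7.904]
```

Emit:
{"api": "move_arm", "payload": {
  "steps": [
    [0.45,0.9,1,0],
    [0.45,0.9,1,0],
    [0.46,0.88,1,0],
    [0,0,1,0],
    [0,0,1,0],
    [0,0,1,0],
    [0,0,1,0],
    [0,0,0.9,0],
    [0,0,0,0],
    [0,0,0,0]
  ]
}}

```text
time_s: 5.07
tool_pos: [0.4048, 0.3332, 0.0998]
orientation: [2.411, 2.012, -0.003]
force: [-0.1, -0.3, 1.3]
opening: 0.0854
finger_force: 0.0
```

```bash
python3 - <<'E'
from h import *
p,_=tool();print(p.round(4),np.degrees(yaw_y()),r.sense()["qpos"].round(2))
f=r.grab_frame("wrist");print([w2px(f,[.4045,.334,z]).round().tolist() for z in (.021,)])
cv2.imwrite("pics/w3.png",f["color"])
go([.4045,.334,0])
E
```

```text
[0.4048 0.3332 0.0998] -10.308116325005134 [ 1.    0.32 -0.38  0.   -0.87  1.96]
[[319.0, 243.0]]
shift(units, before turn) [-5.000e-03 -5.000e-02  5.048e+00]
```

View pics/w3.png

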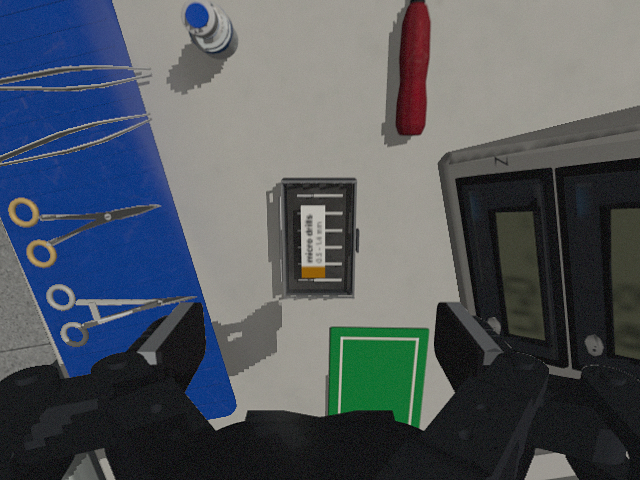

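Emit:
{"api": "move_arm", "payload": {
  "steps": [
    [0.15,0,1,0],
    [0,0,1,0],
    [0,0,1,0],
    [0,0,1,0],
    [0,0,0.6,0],
    [0,0,0.4,0],
    [0,0,0,0]
  ]
}}

```text
time_s: 5.7
tool_pos: [0.4056, 0.3363, 0.0001]
orientation: [2.412, 2.013, -0.001]
force: [0.0, 0.6, -0.0]
opening: 0.0851
finger_force: 0.0
```

Emit:
{"api": "move_arm", "payload": {
  "steps": [
    [0,0,0,0],
    [0,0,0,0],
    [0,0,0,0],
    [0,0,0,0],
    [0,0,0,0],
    [0,0,0,0],
    [0,0,0,0],
    [0,0,0,0],
    [0,0,0,0]
  ],
  "gripper": 0,
  "squeeze": 30
}}

```text
time_s: 6.45
tool_pos: [0.4056, 0.3362, 0.0004]
orientation: [2.412, 2.013, -0.0]
force: [-0.2, 0.2, 0.2]
opening: -0.0001
finger_force: 0.0
```

```bash
python3 - <<'E'
from h import *
print(r.sense()["opening"],r.sense()["finger_force"])
f=r.grab_frame("wrist");cv2.imwrite("pics/w4.png",f["color"])
E
```

```text
-0.00011008981316422512 0.0
```

View pics/w4.png

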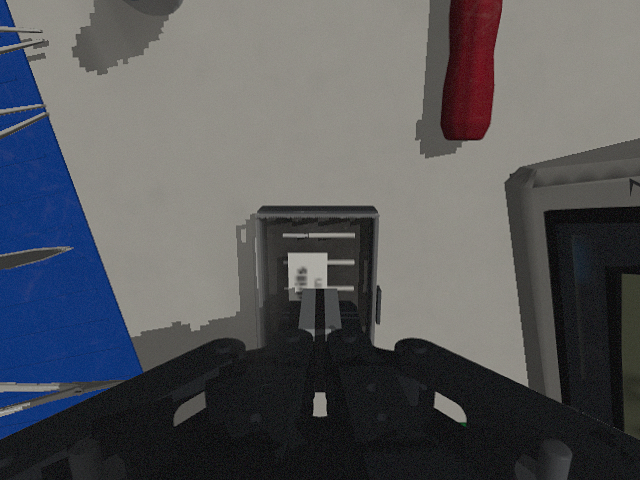

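```bash
python3 - <<'E'
from h import *
f=r.grab_frame("wrist")
for uv,z in (((258,213),.021),((378,213),.021),((380,305),.012),((380,305),.021),((320,290),.021),((320,290),0)): print(uv,z,px2w(f,uv,z).round(4))
print(r.sense()["tool_pos"],w2px(f,r.sense()["tool_pos"]),r.sense()["effort"])
for z in (0,.021,.03,.04): print(z,w2px(f,[.4056,.3363,z]))
s=r.grab_frame("scene");cv2.imwrite("pics/s1.png",cv2.resize(s["color"][150:270,140:300],(800,600),interpolation=3))
E
```

```text
(258, 213) 0.021 [0.3885 0.3786 0.021 ]
(378, 213) 0.021 [0.4346 0.3703 0.021 ]
(380, 305) 0.012 [0.4308 0.3275 0.012 ]
(380, 305) 0.021 [0.43   0.3317 0.021 ]
(320, 290) 0.021 [0.4066 0.3427 0.021 ]
(320, 290) 0 [0.4052 0.3345 0.    ]
[4.05515917e-01 3.36187546e-01 3.69222233e-04] [320.08021228 286.86298733] [-9.91165616e-04 -3.62871802e+01  1.19652870e+01  2.65853226e+00
 -8.72572382e-04 -2.32022666e-05]
0 [320.21266446 286.3259144 ]
0.021 [320.30887006 304.57914869]
0.03 [320.35799814 313.90179799]
0.04 [320.41965492 325.6033611 ]
```

View pics/s1.png

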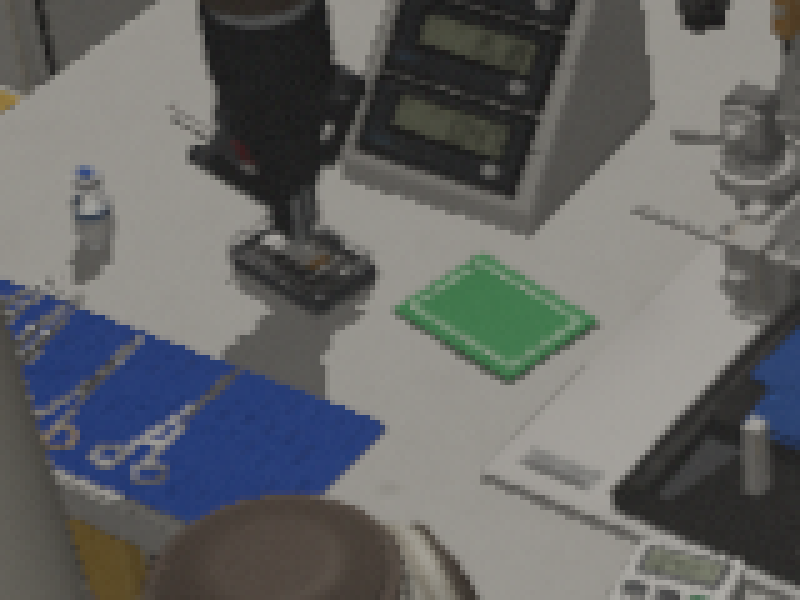

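Emit:
{"api": "move_arm", "payload": {
  "steps": [
    [0,0,-0.5,0],
    [0,0,-1,0],
    [0,0,-1,0],
    [0,0,0,0]
  ]
}}

```text
time_s: 6.93
tool_pos: [0.4076, 0.3386, 0.0548]
orientation: [-2.409, -2.014, -0.013]
force: [0.8, 2.0, -0.7]
opening: -0.0002
finger_force: 0.0
```

```bash
python3 - <<'E'
from h import *
f=r.grab_frame("wrist");im=f["color"]
s=r.sense();print(s["tool_pos"],s["opening"],s["force"])
cv2.imwrite("pics/w5.png",im[180:420,160:480])
for z in (0.,.021):print(w2px(f,[.4056,.3363,z]))
E
```

```text
[0.40668057 0.33776441 0.0531021 ] 0.00026159751523654833 [ 0.05325973  0.03857469 -0.00970755]
[317.11665282 258.8452727 ]
[317.05411507 269.65315077]
```

View pics/w5.png

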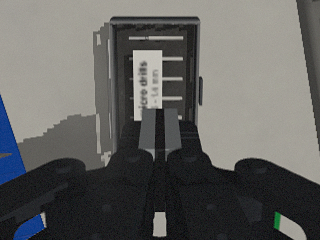

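Emit:
{"api": "move_arm", "payload": {
  "steps": [
    [0,0,0,0],
    [0,0,0,0],
    [0,0,0,0],
    [0,0,0,0],
    [0,0,0,0],
    [0,0,0,0]
  ],
  "gripper": 1
}}

```text
time_s: 7.48
tool_pos: [0.4054, 0.336, 0.05]
orientation: [2.411, 2.013, -0.001]
force: [-0.3, 0.9, -0.5]
opening: 0.0724
finger_force: 0.0
```

```bash
python3 - <<'E'
from h import *
f=r.grab_frame("wrist");im=f["color"];np.save("w6.npy",f,allow_pickle=True)
s=r.sense();print(s["tool_pos"],s["opening"],s["orientation"])
g=im.astype(int).max(2)
for row in (215,225,235,245): print(row,g[row,255:380:2].tolist())
cv2.imwrite("pics/w6.png",im)
print([(d["centre"],d["confidence"],px2w(f,d["centre"],.021)) for d in r.search_frame("bit_box",f)])
E
```

```text
[0.40543299 0.33604557 0.05005508] 0.07874938364032211 [ 2.41153422e+00  2.01312239e+00 -1.23685504e-03]
215 [95, 92, 148, 152, 88, 88, 88, 81, 117, 94, 65, 27, 46, 54, 50, 47, 53, 50, 69, 83, 88, 90, 99, 102, 100, 93, 89, 55, 58, 111, 103, 106, 97, 104, 96, 96, 96, 98, 98, 96, 97, 96, 92, 95, 90, 96, 60, 50, 35, 27, 18, 33, 24, 53, 92, 153, 146, 149, 149, 148, 149, 148, 150]
225 [97, 96, 95, 95, 96, 87, 91, 80, 149, 88, 69, 31, 39, 49, 48, 53, 49, 47, 50, 53, 48, 44, 44, 43, 40, 34, 42, 39, 43, 40, 39, 42, 45, 48, 43, 41, 54, 54, 50, 51, 53, 49, 54, 51, 57, 59, 52, 59, 29, 31, 37, 39, 27, 68, 89, 156, 147, 146, 149, 150, 152, 150, 150]
235 [98, 96, 94, 96, 95, 95, 95, 79, 154, 90, 72, 44, 38, 53, 52, 55, 34, 38, 44, 80, 99, 179, 177, 177, 180, 177, 178, 182, 179, 179, 179, 179, 180, 179, 179, 176, 156, 160, 164, 165, 166, 160, 162, 164, 160, 166, 43, 56, 33, 32, 55, 46, 34, 76, 86, 149, 147, 148, 150, 148, 147, 149, 146]
245 [152, 99, 100, 97, 97, 95, 93, 73, 157, 101, 79, 52, 38, 50, 54, 51, 36, 37, 40, 36, 18, 182, 177, 153, 82, 84, 86, 125, 179, 181, 177, 173, 173, 176, 178, 152, 48, 55, 50, 48, 53, 54, 51, 57, 59, 54, 57, 57, 34, 29, 59, 57, 24, 84, 100, 149, 151, 149, 151, 153, 151, 150, 149]
[([316.8, 261.7], 0.63, array([0.40425908, 0.33949101, 0.021     ]))]
```

View pics/w6.png

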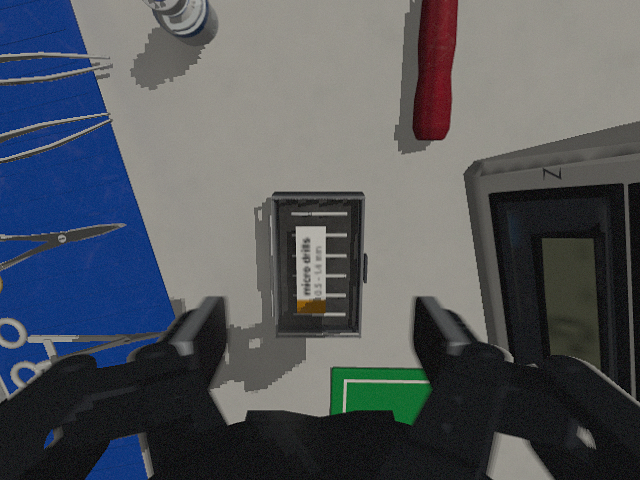

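Emit:
{"api": "move_arm", "payload": {
  "steps": [
    [0,0,0,0],
    [0,0,0,0],
    [0,0,0,0],
    [0,0,0,0],
    [0,0,0,0],
    [0,0,0,0],
    [0,0,0,0],
    [0,0,0,0]
  ],
  "gripper": 0
}}

```text
time_s: 8.25
tool_pos: [0.4056, 0.3362, 0.0504]
orientation: [-2.412, -2.013, -0.0]
force: [-1.2, 0.3, 0.3]
opening: -0.0001
finger_force: 0.0
```

Emit:
{"api": "move_arm", "payload": {
  "steps": [
    [0,0,0.5,0],
    [0,0,0.5,0],
    [0,0,0,0]
  ]
}}

```text
time_s: 8.5
tool_pos: [0.4043, 0.3346, 0.0278]
orientation: [2.412, 2.012, -0.008]
force: [0.3, -0.0, -1.0]
opening: -0.0
finger_force: 0.0
```

Emit:
{"api": "move_arm", "payload": {
  "steps": [
    [0,0,0.2,0],
    [0,0,0.2,0],
    [0,0,0,0]
  ]
}}

```text
time_s: 8.75
tool_pos: [0.4052, 0.3358, 0.0215]
orientation: [2.411, 2.013, -0.003]
force: [0.0, -0.1, -0.7]
opening: -0.0003
finger_force: 0.0
```

Emit:
{"api": "move_arm", "payload": {
  "steps": [
    [0,0,0.15,0],
    [0,0,0,0]
  ]
}}

```text
time_s: 8.92
tool_pos: [0.4055, 0.3361, 0.019]
orientation: [2.412, 2.013, -0.001]
force: [0.4, 0.0, 0.6]
opening: 0.0001
finger_force: 0.0
```

Emit:
{"api": "move_arm", "payload": {
  "steps": [
    [0,0,0.3,0],
    [0,0,0.3,0],
    [0,0,0.3,0],
    [0,0,0,0],
    [0,0,0,0]
  ]
}}

```text
time_s: 9.33
tool_pos: [0.4053, 0.3358, 0.0008]
orientation: [2.411, 2.013, -0.002]
force: [0.3, 0.4, 0.2]
opening: -0.0004
finger_force: 0.0
```

Emit:
{"api": "move_arm", "payload": {
  "steps": [
    [0,0,0.1,0],
    [0,0,0,0]
  ]
}}

```text
time_s: 9.5
tool_pos: [0.4055, 0.3362, -0.0007]
orientation: [2.412, 2.013, -0.0]
force: [0.4, -0.2, 0.7]
opening: 0.0002
finger_force: 0.0
```

Emit:
{"api": "move_arm", "payload": {
  "steps": [
    [0,0,0.1,0],
    [0,0,0,0]
  ]
}}

```text
time_s: 9.67
tool_pos: [0.4055, 0.3362, -0.0027]
orientation: [-2.412, -2.013, 0.0]
force: [-1.0, 0.5, -0.0]
opening: -0.0002
finger_force: 0.0
```

Emit:
{"api": "move_arm", "payload": {
  "steps": [
    [0,0,0.1,0],
    [0,0,0,0]
  ]
}}

```text
time_s: 9.83
tool_pos: [0.4055, 0.3361, -0.0048]
orientation: [2.412, 2.013, -0.0]
force: [-0.5, -0.3, -0.3]
opening: -0.0003
finger_force: 0.0
```

Emit:
{"api": "move_arm", "payload": {
  "steps": [
    [0,0,0.1,0],
    [0,0,0,0]
  ]
}}

```text
time_s: 10.0
tool_pos: [0.4057, 0.3365, -0.0062]
orientation: [2.411, 2.014, 0.001]
force: [-0.2, -0.3, 3.4]
opening: -0.0002
finger_force: 1.8
```

```bash
python3 - <<'E'
from h import *
f=r.grab_frame("wrist");im=f["color"]
s=r.sense();print(s["tool_pos"],s["opening"],s["force"])
a=cv2.imread("pics/w4.png")[190:390,200:440]
cv2.imwrite("pics/w7.png",cv2.resize(np.hstack([a,im[190:390,200:440]]),(800,333),interpolation=3))
E
```

```text
[ 0.40576225  0.33646746 -0.00619002] 2.8372628655780185e-05 [-0.88703868 -1.18858092  3.37804349]
```

View pics/w7.png

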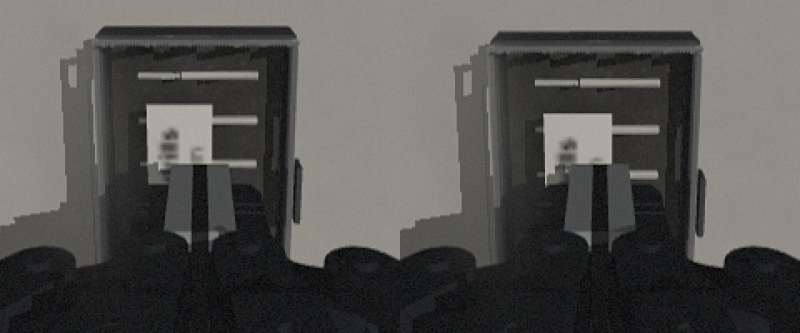

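Emit:
{"api": "move_arm", "payload": {
  "steps": [
    [0,0,-0.5,0],
    [0,0,-0.5,0],
    [0,0,-0.65,0],
    [0,0,0,0]
  ]
}}

```text
time_s: 10.38
tool_pos: [0.4069, 0.338, 0.0294]
orientation: [-2.41, -2.013, -0.009]
force: [-0.9, -0.1, 0.2]
opening: -0.0001
finger_force: 0.0
```

Emit:
{"api": "move_arm", "payload": {
  "steps": [
    [0,0,0,0],
    [0,0,0,0],
    [0,0,0,0],
    [0,0,0,0],
    [0,0,0,0],
    [0,0,0,0],
    [0,0,0,0],
    [0,0,0,0]
  ],
  "gripper": 1
}}

```text
time_s: 11.05
tool_pos: [0.4055, 0.3362, 0.0263]
orientation: [2.412, 2.013, -0.0]
force: [-0.3, -0.7, -0.1]
opening: 0.0852
finger_force: 0.0
```

```bash
python3 - <<'E'
from h import *
s=r.sense();print(s["opening"])
go([.4055,.3365,-.026],np.radians(-10))
f=r.grab_frame("wrist");cv2.imwrite("pics/w8.png",f["color"])
d=r.search_frame("bit_box",f)[0];print(d["centre"],px2w(f,d["centre"],.021),w2px(f,[.4055,.3365,.021]))
E
```

```text
0.08520310068917054
shift(units, before turn) [ 0.015 -0.004  2.614] turn -0.06 units (-0.005 rad; q6 1.96); shift after turn [ 0.015 -0.004  2.614]
[317.0, 276.0] [0.40467475 0.33988836 0.021     ] [319.9551973  282.25949907]
```

Detector agrees within 3 mm. Descend and grip.

Emit:
{"api": "move_arm", "payload": {
  "steps": [
    [0.1,0,1,0],
    [0,0,0.8,0],
    [0,0,0.5,0],
    [0,0,0.3,0],
    [0,0,0,0],
    [0,0,0,0]
  ]
}}

```text
time_s: 11.65
tool_pos: [0.4061, 0.3383, -0.0255]
orientation: [2.411, 2.013, -0.0]
force: [1.2, 0.4, 0.8]
opening: 0.0852
finger_force: 0.0
```

Emit:
{"api": "move_arm", "payload": {
  "steps": [
    [0,0,0,0],
    [0,0,0,0],
    [0,0,0,0],
    [0,0,0,0],
    [0,0,0,0],
    [0,0,0,0],
    [0,0,0,0]
  ],
  "gripper": 0,
  "squeeze": 30
}}

```text
time_s: 12.23
tool_pos: [0.4063, 0.3387, -0.0248]
orientation: [-2.411, -2.013, -0.002]
force: [-0.8, 0.6, 5.5]
opening: 0.0495
finger_force: 32.2
```

Emit:
{"api": "move_arm", "payload": {
  "steps": [
    [0,0,-0.5,0],
    [0,0,-1,0],
    [0,0,-1,0],
    [0,0,-1,0],
    [0,0,-0.5,0],
    [0,0,0,0]
  ]
}}

```text
time_s: 12.73
tool_pos: [0.4069, 0.3395, 0.0569]
orientation: [-2.41, -2.013, -0.008]
force: [0.6, 0.2, -0.9]
opening: 0.0496
finger_force: 31.6
```

```bash
python3 - <<'E'
from h import *
s=r.sense();print(s["opening"],s["finger_force"],tool()[0])
go([.4265,.204,.055],np.radians(78.8-90))
f=r.grab_frame("wrist");cv2.imwrite("pics/w9.png",f["color"])
E
```

```text
0.04955832941701903 31.56165361404419 [0.40687357 0.3394837  0.05692634]
shift(units, before turn) [-6.491  2.174  0.07 ] turn 0.20 units (0.016 rad; q6 1.96); shift after turn [-6.455  2.278  0.07 ]
```

View pics/w9.png

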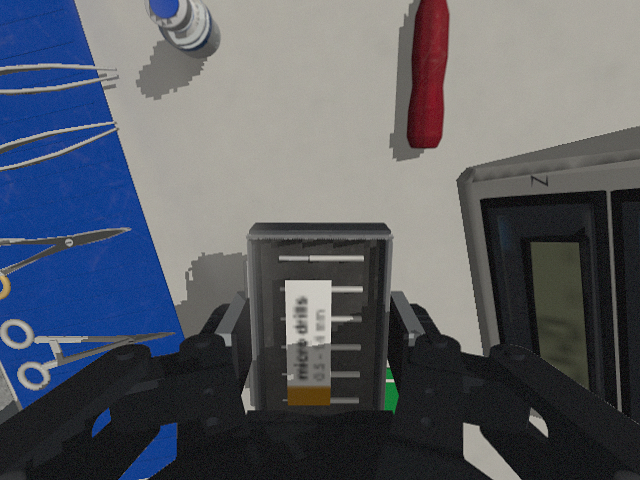

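```bash
python3 - <<'E'
from h import *
print(tool()[0]);go([.4277,.2123,.055],np.radians(78.8-90))
E
```

```text
[0.40607915 0.33859248 0.05529069]
shift(units, before turn) [-6.019e+00  2.194e+00  2.000e-03] turn 0.19 units (0.016 rad; q6 1.96); shift after turn [-5.984e+00  2.287e+00  2.000e-03]
```

Emit:
{"api": "move_arm", "payload": {
  "steps": [
    [0,0,0,0.2],
    [-0.75,0.28,0,0],
    [-0.75,0.29,0,0],
    [-0.75,0.28,0,0],
    [-0.75,0.29,0,0],
    [-0.75,0.28,0,0],
    [-0.75,0.29,0,0],
    [-0.75,0.28,0,0],
    [-0.74,0.29,0,0],
    [0,0,0,0]
  ]
}}

```text
time_s: 13.62
tool_pos: [0.4266, 0.2078, 0.054]
orientation: [-2.432, -1.989, 0.004]
force: [-0.3, -0.4, -0.7]
opening: 0.049
finger_force: 31.5
```

Emit:
{"api": "move_arm", "payload": {
  "steps": [
    [0,0,0,0],
    [0,0,1,0],
    [0,0,1,0],
    [0,0,0.9,0],
    [0,0,0.4,0],
    [0,0,0.2,0],
    [0,0,0.2,0],
    [0,0,0,0],
    [0,0,0,0]
  ]
}}

```text
time_s: 14.37
tool_pos: [0.4278, 0.2123, -0.0191]
orientation: [-2.427, -1.994, -0.002]
force: [0.4, -0.6, -0.9]
opening: 0.0488
finger_force: 31.5
```

Emit:
{"api": "move_arm", "payload": {
  "steps": [
    [0,0,0.08,0],
    [0,0,0,0],
    [0,0,0,0]
  ]
}}

```text
time_s: 14.62
tool_pos: [0.4276, 0.2121, -0.0207]
orientation: [-2.428, -1.994, -0.002]
force: [-0.6, 0.9, -0.5]
opening: 0.0493
finger_force: 31.6
```

Emit:
{"api": "move_arm", "payload": {
  "steps": [
    [0,0,0,0],
    [0,0,0,0],
    [0,0,0,0],
    [0,0,0,0],
    [0,0,0,0],
    [0,0,-0.5,0],
    [0,0,-1,0],
    [0,0,-1,0],
    [0,0,-1,0],
    [0,0,-1,0]
  ],
  "gripper": 1
}}

```text
time_s: 15.45
tool_pos: [0.4271, 0.2116, 0.0697]
orientation: [2.428, 1.994, -0.001]
force: [0.8, 0.6, -0.5]
opening: 0.0856
finger_force: 0.0
```

Emit:
{"api": "move_arm", "payload": {
  "steps": [
    [0,0,-1,0],
    [0,0,-1,0],
    [0,0,-1,0],
    [0,0,-1,0],
    [0,0,-1,0],
    [0.8,0,-1,0],
    [0.8,0,-1,0],
    [0.8,0,0,0],
    [0,0,0,0],
    [0,0,0,0]
  ]
}}

```text
time_s: 16.28
tool_pos: [0.4361, 0.259, 0.208]
orientation: [-2.427, -1.994, 0.003]
force: [-0.6, -1.4, -0.8]
opening: 0.0852
finger_force: 0.0
```

```bash
python3 - <<'E'
from h import *
p,_=tool();print(p)
f=r.grab_frame("wrist");np.save("w10.npy",f,allow_pickle=True);im=f["color"]
u,v=w2px(f,[.426,.204,.01]).round().astype(int);print(u,v)
cv2.imwrite("pics/w10.png",cv2.resize(im[v-75:v+75,u-100:u+100],(800,600),interpolation=3))
t=r.grab_frame("top");cv2.imwrite("pics/t10.png",t["color"])
E
```

```text
[0.43613873 0.25903167 0.20799082]
321 267
```

View pics/w10.png

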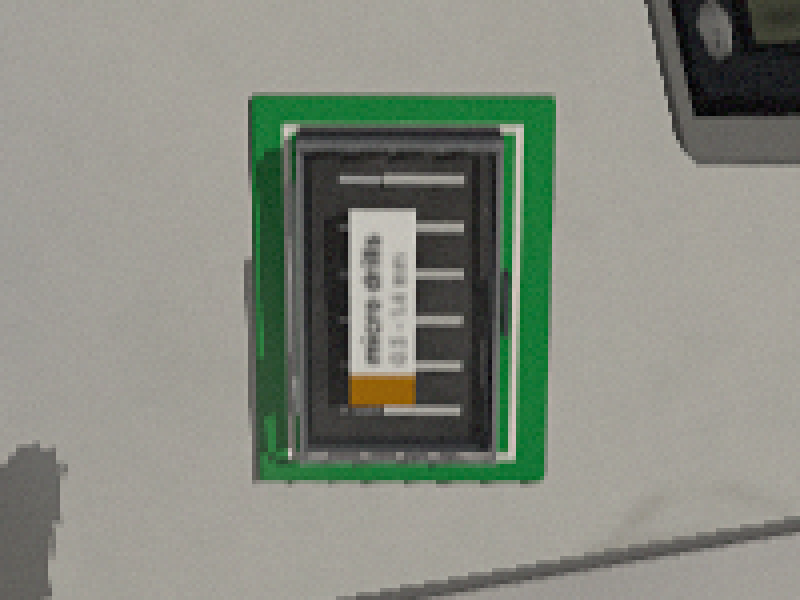

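Emit:
{"api": "move_arm", "payload": {
  "steps": [
    [0,0,0,1],
    [0,0,0,1],
    [0,0,0,1],
    [0,0,0,1],
    [0,0,0,1],
    [0,0,0,1],
    [0,0,0,1],
    [0,0,0,1],
    [0,0,0,1],
    [0,0,0,1]
  ]
}}

```text
time_s: 17.22
tool_pos: [0.4361, 0.2577, 0.2079]
orientation: [3.014, 0.884, -0.003]
force: [0.4, -0.3, 0.6]
opening: 0.0859
finger_force: 0.0
```

Emit:
{"api": "move_arm", "payload": {
  "steps": [
    [0,0,0,1],
    [0,0,0,1],
    [0,0,0,1],
    [0,0,0,1],
    [0,0,0,1],
    [0,0,0,1],
    [0,0,0,1],
    [0,0,0,1],
    [0,0,0,1],
    [0,0,0,1]
  ]
}}

```text
time_s: 18.05
tool_pos: [0.4361, 0.2578, 0.208]
orientation: [3.119, -0.359, -0.002]
force: [0.9, -0.2, -0.7]
opening: 0.0858
finger_force: 0.0
```

Emit:
{"api": "move_arm", "payload": {
  "steps": [
    [0,0,0,1],
    [0,0,0,1],
    [0,0,0,1],
    [0,0,0,1],
    [0,0,0,1],
    [0,0,0,1],
    [0,0,0,1],
    [0,0,0,1],
    [0,0,0,1],
    [0,0,0,1]
  ]
}}

```text
time_s: 18.88
tool_pos: [0.4361, 0.2578, 0.2079]
orientation: [2.733, -1.546, -0.001]
force: [0.0, -0.4, -0.5]
opening: 0.0856
finger_force: 0.0
```

Emit:
{"api": "move_arm", "payload": {
  "steps": [
    [0,0,0,1],
    [0,0,0,1],
    [0,0,0,1],
    [0,0,0,1],
    [0,0,0,1],
    [0,0,0,1],
    [0,0,0,1],
    [0,0,0,1],
    [0,0,0,1],
    [0,0,0,0.3]
  ]
}}

```text
time_s: 19.72
tool_pos: [0.4362, 0.2578, 0.208]
orientation: [1.986, -2.432, 0.0]
force: [1.1, -0.4, -0.2]
opening: 0.0851
finger_force: 0.0
```

```bash
python3 - <<'E'
from h import *
print(tool()[0],np.degrees(yaw_y()),r.sense()["qpos"].round(2))
go([.36,0,.22]); p=tool()[0]
R=tool()[1];print("2nd leg",R.inv().apply([.05,-.33,0])/.02)
E
```

```text
[0.43617936 0.25783636 0.20801749] 168.48174201585397 [ 0.85  0.18 -0.27 -0.   -1.12 -1.06]
shift(units, before turn) [13.394  1.159 -0.576]
2nd leg [15.66849752 -5.7443725   0.01923359]
```

Emit:
{"api": "move_arm", "payload": {
  "steps": [
    [1,0.6,-0.1,0],
    [1,0.6,-0.1,0],
    [1,0.6,-0.1,0],
    [1,0.6,-0.1,0],
    [1,0.6,-0.1,0],
    [1,-0.2,0,0],
    [1,-0.2,0,0],
    [1,-0.2,0,0],
    [1,-0.2,0,0],
    [1,-0.2,0,0]
  ]
}}

```text
time_s: 20.55
tool_pos: [0.3574, 0.0692, 0.2185]
orientation: [1.992, -2.428, -0.0]
force: [0.6, -0.1, 0.0]
opening: 0.0854
finger_force: 0.0
```

Emit:
{"api": "move_arm", "payload": {
  "steps": [
    [1,-0.2,0,0],
    [1,-0.2,0,0],
    [1,-0.2,0,0],
    [1,-0.2,0,0],
    [1,-0.2,0,0],
    [1,-0.2,0,0],
    [1,-0.2,0,0],
    [1,-0.2,0,0],
    [1,-0.2,0,0],
    [1,-0.2,0,0]
  ]
}}

```text
time_s: 21.38
tool_pos: [0.3571, -0.1345, 0.2184]
orientation: [1.992, -2.429, -0.001]
force: [-0.3, -0.6, 0.3]
opening: 0.0858
finger_force: 0.0
```

```bash
python3 - <<'E'
from h import *
print(tool()[0],np.degrees(yaw_y()),r.sense()["qpos"].round(2))
go([.40,-.33,.22])
E
```

```text
[ 0.35705516 -0.13454881  0.2184385 ] 168.69787968623098 [ 0.07 -0.06 -0.5  -0.   -1.13 -0.27]
shift(units, before turn) [ 9.162 -4.021 -0.08 ]
```

Emit:
{"api": "move_arm", "payload": {
  "steps": [
    [1,-0.26,0,0],
    [1,-0.26,0,0],
    [1,-0.26,0,0],
    [1,-0.26,0,0],
    [1,-0.26,0,0],
    [1,-0.26,0,0],
    [1,-0.26,0,0],
    [1,-0.26,0,0],
    [1,-0.26,0,0],
    [1,-0.26,0,0]
  ]
}}

```text
time_s: 22.22
tool_pos: [0.3687, -0.3406, 0.2182]
orientation: [1.991, -2.429, -0.002]
force: [-0.3, 0.4, -0.5]
opening: 0.0858
finger_force: 0.0
```

Emit:
{"api": "move_arm", "payload": {
  "steps": [
    [0,0,0,0],
    [0,0,0,0]
  ]
}}

```text
time_s: 22.38
tool_pos: [0.3687, -0.3401, 0.2178]
orientation: [1.989, -2.431, -0.003]
force: [0.0, -0.3, -0.4]
opening: 0.0855
finger_force: 0.0
```

```bash
python3 - <<'E'
from h import *
p,_=tool();print(p)
f=r.grab_frame("wrist");np.save("w11.npy",f,allow_pickle=True);im=f["color"];cv2.imwrite("pics/w11.png",im)
for o,z in (("screw_tin",.02),("tape_roll",.024),("tool_rest",.016),("gel_vial",.03),("cement_bottle",.06)):
    for d in r.search_frame(o,f)[:4]:
        u,v=np.round(d["centre"]).astype(int);print(o,u,v,round(d["confidence"],2),px2w(f,(u,v),z)[:2].round(4),"bgr",im[max(v-4,0):v+5,u-4:u+5].mean((0,1)).round())
E
```

```text
[ 0.36871164 -0.34009577  0.21784969]
screw_tin 258 172 0.95 [ 0.4173 -0.3885] bgr [125. 129. 131.]
screw_tin 422 274 0.76 [ 0.2791 -0.257 ] bgr [115. 116. 128.]
screw_tin 169 215 0.61 [ 0.5116 -0.3658] bgr [125. 129. 131.]
tape_roll 125 102 0.88 [ 0.5182 -0.4721] bgr [68. 73. 75.]
tool_rest 292 294 0.57 [ 0.4131 -0.2604] bgr [90. 66. 51.]
gel_vial 238 48 0.84 [ 0.4076 -0.493 ] bgr [77. 82. 84.]
cement_bottle 69 3 0.73 [ 0.5209 -0.5416] bgr [66. 70. 71.]
```

```bash
python3 - <<'E'
import cv2
a=cv2.imread("pics/w11.png");cv2.imwrite("pics/w11c.png",cv2.resize(a[70:330,90:470],(760,520),interpolation=3))
E
```

```text
(no output)
```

View pics/w11c.png

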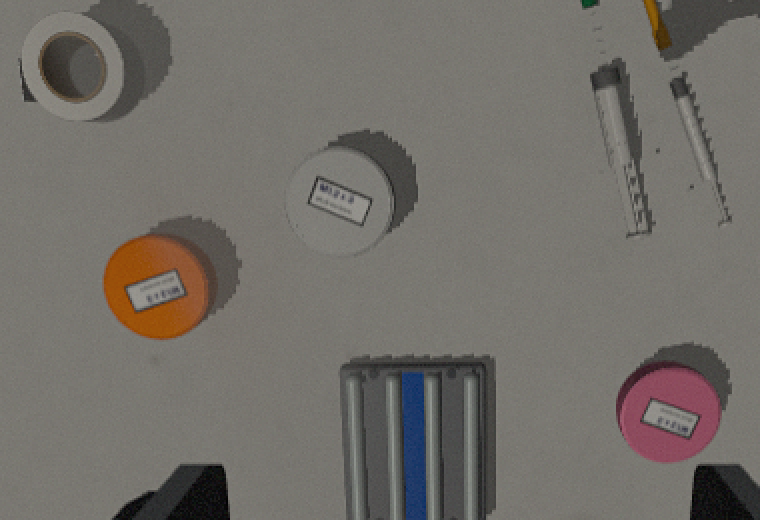

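```bash
python3 - <<'E'
from h import *
f=np.load("w11.npy",allow_pickle=True).item()
P=lambda c,z:px2w(f,[c[0]/2+90,c[1]/2+70],z-.008)[:2]
print("tin",P((340,201),.02),"tape",P((72,65),.024),"gel",px2w(f,(238,48),.02))
# blue groove line: floor z .01
a=P((413,375),.01);b=P((415,520),.01);d=b-a;print("groove",a,b,np.degrees(np.arctan2(d[1],d[0])))
print("rest far corners",P((342,363),.01),P((485,363),.01))
t=P((340,201),.02);go([t[0],t[1],.1])
E
```

```text
tin [ 0.41638983 -0.38920428] tape [ 0.52099876 -0.4730449 ] gel [ 0.40901536 -0.49553413  0.02      ]
groove [ 0.40183544 -0.29406486] [ 0.41859545 -0.21214144] 78.43789125467467
rest far corners [ 0.4367051 -0.307792 ] [ 0.36366615 -0.29300112]
shift(units, before turn) [ 2.004 -2.784  5.952]
```

Emit:
{"api": "move_arm", "payload": {
  "steps": [
    [1,0,0,0],
    [1,0,0,0],
    [0,-0.93,1,0],
    [0,-0.93,1,0],
    [0,-0.92,1,0],
    [0,0,1,0],
    [0,0,1,0],
    [0,0,0.95,0],
    [0,0,0,0],
    [0,0,0,0]
  ]
}}

```text
time_s: 23.52
tool_pos: [0.416, -0.3893, 0.0994]
orientation: [1.992, -2.428, -0.003]
force: [0.2, -0.6, 0.6]
opening: 0.0853
finger_force: 0.0
```

```bash
cat >> h.py <<'E'
def disc(f,guess,rad,lo=.8,hi=1.25):
    """Hough circle nearest the guessed pixel; rad = expected pixel radius"""
    g=cv2.medianBlur(cv2.cvtColor(f["color"],cv2.COLOR_BGR2GRAY),3)
    c=cv2.HoughCircles(g,cv2.HOUGH_GRADIENT,1,5,param1=60,param2=12,minRadius=int(rad*lo),maxRadius=int(rad*hi))[0]
    return c[np.hypot(c[:,0]-guess[0],c[:,1]-guess[1])<rad*.7][:4]
E
python3 - <<'E'
from h import *
p,_=tool();print(p)
f=r.grab_frame("wrist");cv2.imwrite("pics/w12.png",f["color"]);np.save("w12.npy",f,allow_pickle=True)
for d in r.search_frame("screw_tin",f)[:2]: print(d["centre"],d["confidence"],px2w(f,d["centre"],.012))
g=w2px(f,[.4164,-.3892,.012]);print("pred",g)
for c in disc(f,g,383*.026/.26): print(c,px2w(f,c[:2],.012))
E
```

```text
[ 0.41601713 -0.38931234  0.09943188]
[547.4, 352.5] 0.97 [ 0.26470448 -0.27019395  0.012     ]
[315.1, 241.6] 0.76 [ 0.41872925 -0.38873249  0.012     ]
pred [318.28116752 240.31358527]
[318.5 241.5  37.1] [ 0.41641779 -0.38834308  0.012     ]
[333.5 222.5  35.1] [ 0.40379532 -0.39943277  0.012     ]
[316.5 234.5  33.8] [ 0.4167899  -0.39347384  0.012     ]
[316.5 246.5  42. ] [ 0.41847454 -0.38511211  0.012     ]
```

Emit:
{"api": "move_arm", "payload": {
  "steps": [
    [0,0,1,0],
    [0,0,1,0],
    [0,0,1,0],
    [0,0,1,0],
    [0,0,1,0],
    [0,0,0.8,0],
    [0,0,0.4,0],
    [0,0,0,0],
    [0,0,0,0]
  ]
}}

```text
time_s: 24.37
tool_pos: [0.4172, -0.3903, -0.0231]
orientation: [-1.991, 2.429, -0.003]
force: [0.6, -0.2, -0.2]
opening: 0.0853
finger_force: 0.0
```

Emit:
{"api": "move_arm", "payload": {
  "steps": [
    [0,0,0,0],
    [0,0,0,0],
    [0,0,0,0],
    [0,0,0,0],
    [0,0,0,0],
    [0,0,0,0],
    [0,0,0,0]
  ],
  "gripper": 0,
  "squeeze": 30
}}

```text
time_s: 24.95
tool_pos: [0.4171, -0.3903, -0.0228]
orientation: [-1.991, 2.429, -0.003]
force: [-0.4, 1.1, 5.9]
opening: 0.0503
finger_force: 30.8
```

Emit:
{"api": "move_arm", "payload": {
  "steps": [
    [0,0,-0.5,0],
    [0,0,-1,0],
    [0,0,-1,0],
    [0,0,-1,0],
    [0,0,-1,0],
    [0,0,-1,0],
    [0,0,-1,0],
    [0,0,-1,0],
    [0,0,-1,0],
    [0,0,-1,0]
  ]
}}

```text
time_s: 25.78
tool_pos: [0.4158, -0.3895, 0.1673]
orientation: [-1.991, 2.43, 0.0]
force: [0.3, -1.1, -1.8]
opening: 0.0502
finger_force: 31.4
```

```bash
python3 - <<'E'
from h import *
s=r.sense();print(tool()[0],s["opening"],s["finger_force"],s["force"])
f=r.grab_frame("wrist");p,R=tool()
# expected px of tin top centre if centred under the tool (same grip height as on bench)
X=p+[0,0,.024+.012]; g=w2px(f,X);print("pred",g)
for c in disc(f,g,383*.026/.13,.85,1.2): print(c, R.inv().apply(px2w(f,c[:2],X[2])-p).round(4))
go([.36,-.25,.2]);go([.36,0,.2])
E
```

```text
[ 0.41584542 -0.38946398  0.16730229] 0.05020336514473963 31.40981912612915 [ 0.26569967 -1.06345791 -1.79917576]
pred [311.69045381 323.20169238]
[318.5 319.5  68.2] [ 0.0016  0.0022 -0.036 ]
[319.5 336.5  76. ] [-0.0052  0.0026 -0.036 ]
[322.5 322.5  71.6] [ 0.0004  0.0037 -0.036 ]
[308.5 331.5  83.8] [-0.0032 -0.0015 -0.036 ]
shift(units, before turn) [-6.358  4.217 -1.456]
shift(units, before turn) [-18.616   6.663  -1.525]
```

```bash
python3 - <<'E'
from h import *
f=np.load("w10.npy",allow_pickle=True).item()
P=lambda c,z:px2w(f,[221+c[0]/4,192+c[1]/4],z-.008)[:2]
for n,z,q in (("box",.025,((297,138),(503,138),(498,458),(300,458))),("mat",.004,((250,95),(555,95),(545,480),(257,480))),("outline",.004,((283,125),(523,125),(517,461),(290,461)))):
    b=np.array([P(c,z) for c in q]);print(n,b.mean(0).round(4),[np.linalg.norm(b[i]-b[i-1]).round(4) for i in range(4)])
go([.36,0,.2]); print(tool()[0])
E
```

```text
box [0.4265 0.2059] [np.float64(0.0829), np.float64(0.0493), np.float64(0.0829), np.float64(0.0502)]
mat [0.4262 0.2012] [np.float64(0.1052), np.float64(0.0767), np.float64(0.1052), np.float64(0.0776)]
outline [0.4264 0.2001] [np.float64(0.092), np.float64(0.0607), np.float64(0.092), np.float64(0.0609)]
shift(units, before turn) [-18.616   6.663  -1.525]
[ 0.41802369 -0.39136485  0.17205421]
```

Emit:
{"api": "move_arm", "payload": {
  "steps": [
    [0,0.9,-0.5,0],
    [0,0.9,-0.5,0],
    [0,0.9,-0.5,0],
    [-1,0.2,0,0],
    [-1,0.2,0,0],
    [-1,0.2,0,0],
    [-1,0.2,0,0],
    [-1,0.2,0,0],
    [-1,0.2,0,0],
    [-1,0.2,0,0]
  ]
}}

```text
time_s: 26.67
tool_pos: [0.3629, -0.2353, 0.1959]
orientation: [-1.99, 2.43, 0.0]
force: [-0.7, -0.6, -0.4]
opening: 0.0502
finger_force: 31.5
```

Emit:
{"api": "move_arm", "payload": {
  "steps": [
    [-1,0.2,0,0],
    [-1,0.2,0,0],
    [-1,0.2,0,0],
    [-1,0.2,0,0],
    [-1,0.2,0,0],
    [-1,0.2,0,0],
    [-1,0.2,0,0],
    [-1,0.2,0,0],
    [-1,0.2,0,0],
    [-1,0.2,0,0]
  ]
}}

```text
time_s: 27.5
tool_pos: [0.363, -0.0316, 0.196]
orientation: [-1.99, 2.43, 0.0]
force: [-0.2, 0.1, -0.1]
opening: 0.05
finger_force: 31.5
```

Emit:
{"api": "move_arm", "payload": {
  "steps": [
    [-1,0.2,0,0],
    [-1,0.2,0,0],
    [-1,0.2,0,0],
    [-1,0.2,0,0],
    [-1,0.2,0,0],
    [-1,0.2,0,0],
    [-1,0.2,0,0],
    [-1,0.2,0,0],
    [-1,0.2,0,0],
    [-1,0.2,0,0]
  ]
}}

```text
time_s: 28.33
tool_pos: [0.3632, 0.1723, 0.196]
orientation: [-1.991, 2.43, 0.001]
force: [0.5, 0.1, -0.4]
opening: 0.05
finger_force: 31.5
```

```bash
python3 - <<'E'
from h import *
print(tool()[0],np.degrees(yaw_y()),r.sense()["qpos"].round(2));go([.4265,.205,.08])
E
```

```text
[0.36316611 0.17229936 0.19599223] 168.65840714840425 [ 0.85  0.   -0.51 -0.   -1.06 -1.05]
shift(units, before turn) [-2.223 -2.783  5.801]
```

Emit:
{"api": "move_arm", "payload": {
  "steps": [
    [-1,0,0,0],
    [-1,0,0,0],
    [-0.2,-0.9,0,0],
    [0,-0.9,1,0],
    [0,-0.9,1,0],
    [0,0,1,0],
    [0,0,1,0],
    [0,0,1,0],
    [0,0,0,0],
    [0,0,0,0]
  ]
}}

```text
time_s: 29.17
tool_pos: [0.4249, 0.2035, 0.0955]
orientation: [1.99, -2.428, 0.001]
force: [0.7, -0.5, -0.1]
opening: 0.0501
finger_force: 31.5
```

```bash
python3 - <<'E'
from h import *
p,R=tool();print(p);go([.4265,.205,.003])
f=r.grab_frame("wrist");cv2.imwrite("pics/w13.png",f["color"]);X=p+[0,0,.023+.012]
g=w2px(f,X);print(g)
for c in disc(f,g,383*.026/.14,.9,1.15): print(c, R.inv().apply(px2w(f,c[:2],X[2])-p).round(4))
for d in r.search_frame("screw_tin",f)[:2]+r.search_frame("bit_box",f)[:1]: print(d["centre"],d["confidence"],px2w(f,d["centre"],.017))
E
```

```text
[0.42486154 0.20347212 0.09551428]
shift(units, before turn) [-0.1   -0.07   4.625]
[318.69842593 319.53163049]
[320.5 319.5  69.4] [ 0.0001  0.0007 -0.035 ]
[320.5 336.5  76. ] [-0.0071  0.0007 -0.035 ]
[314.5 313.5  74.9] [ 0.0026 -0.0016 -0.035 ]
[315.5 322.5  72.7] [-0.0012 -0.0012 -0.035 ]
[319.7, 322.8] 0.67 [0.43565105 0.26015078 0.017     ]
[317.7, 222.0] 0.96 [0.42272685 0.18891404 0.017     ]
```

Emit:
{"api": "move_arm", "payload": {
  "steps": [
    [-0.08,-0.07,1,0],
    [0,0,1,0],
    [0,0,1,0],
    [0,0,0.8,0],
    [0,0,0.4,0],
    [0,0,0.3,0],
    [0,0,0.1,0],
    [0,0,0,0],
    [0,0,0,0]
  ]
}}

```text
time_s: 30.07
tool_pos: [0.4276, 0.2059, 0.0047]
orientation: [-1.99, 2.428, 0.0]
force: [-0.7, -0.5, -0.8]
opening: 0.0501
finger_force: 31.5
```

Emit:
{"api": "move_arm", "payload": {
  "steps": [
    [-0.05,0.05,0.1,0],
    [0,0,0,0],
    [0,0,0,0]
  ]
}}

```text
time_s: 30.32
tool_pos: [0.4263, 0.2067, 0.0022]
orientation: [-1.991, 2.429, 0.0]
force: [0.2, 0.8, -0.2]
opening: 0.0504
finger_force: 31.5
```

Emit:
{"api": "move_arm", "payload": {
  "steps": [
    [0,0,0.05,0],
    [0,0,0,0]
  ]
}}

```text
time_s: 30.48
tool_pos: [0.4264, 0.2068, 0.0018]
orientation: [-1.991, 2.429, -0.0]
force: [-2.0, -0.1, 6.8]
opening: 0.0501
finger_force: 32.2
```

Emit:
{"api": "move_arm", "payload": {
  "steps": [
    [0,0,0,0],
    [0,0,0,0],
    [0,0,0,0],
    [0,0,0,0],
    [0,0,0,0],
    [0,0,0,0],
    [0,0,-0.5,0],
    [0,0,-1,0],
    [0,0,-1,0],
    [0,0,-1,0]
  ],
  "gripper": 1
}}

```text
time_s: 31.32
tool_pos: [0.4259, 0.2063, 0.0713]
orientation: [1.99, -2.429, 0.0]
force: [-0.4, -0.1, 0.3]
opening: 0.0855
finger_force: 0.0
```

Emit:
{"api": "move_arm", "payload": {
  "steps": [
    [0,0,-1,0],
    [0,0,-1,0],
    [0,0,-1,0],
    [0,0,-1,0],
    [0,0,-1,0],
    [0,0,-1,0],
    [0,0,0,0],
    [0,0,0,0]
  ]
}}

```text
time_s: 31.98
tool_pos: [0.4264, 0.2069, 0.1916]
orientation: [-1.989, 2.428, 0.001]
force: [0.5, -0.5, -1.4]
opening: 0.0851
finger_force: 0.0
```

```bash
python3 - <<'E'
from h import *
p,R=tool();print(p)
f=r.grab_frame("wrist");cv2.imwrite("pics/w14.png",f["color"]);np.save("w14.npy",f,allow_pickle=True)
g=w2px(f,[.4265,.206,.037]);print("pred",g)
for c in disc(f,g,383*.026/.31,.85,1.2): print(c,px2w(f,c[:2],.037))
for d in r.search_frame("screw_tin",f)[:2]: print(d["centre"],d["confidence"],px2w(f,d["centre"],.037))
for d in r.search_frame("bit_box",f)[:2]: print(d["centre"],d["confidence"],px2w(f,d["centre"],.017))
go([.365,.2,.2])
E
```

```text
[0.42640768 0.20685557 0.19162801]
pred [319.02806391 219.40542276]
[320.5 224.5  33. ] [0.4261374  0.21061959 0.037     ]
[315.5 225.5  36.3] [0.43052811 0.21063617 0.037     ]
[321.5 215.5  35.2] [0.42375968 0.20308502 0.037     ]
[314.5 216.5  36.3] [0.4297984  0.20276017 0.037     ]
[318.6, 223.5] 0.64 [0.42756612 0.20943831 0.037     ]
[321.7, 188.2] 0.86 [0.41943029 0.18265586 0.017     ]
shift(units, before turn) [ 0.889  2.904 -0.513]
```

Emit:
{"api": "move_arm", "payload": {
  "steps": [
    [0,0.95,0,0],
    [0,0.95,0,0],
    [0,0.95,-0.5,0],
    [1,-0.2,0,0],
    [1,-0.2,0,0],
    [1,-0.2,0,0],
    [1,-0.2,0,0],
    [1,-0.2,0,0],
    [1,-0.2,0,0],
    [1,-0.2,0,0]
  ]
}}

```text
time_s: 32.97
tool_pos: [0.3694, 0.0737, 0.1998]
orientation: [1.99, -2.428, -0.001]
force: [0.3, -0.7, -0.3]
opening: 0.0853
finger_force: 0.0
```

Emit:
{"api": "move_arm", "payload": {
  "steps": [
    [1,-0.2,0,0],
    [1,-0.2,0,0],
    [1,-0.2,0,0],
    [1,-0.2,0,0],
    [1,-0.2,0,0],
    [1,-0.2,0,0],
    [1,-0.2,0,0],
    [1,-0.2,0,0],
    [1,-0.2,0,0],
    [1,-0.2,0,0]
  ]
}}

```text
time_s: 33.8
tool_pos: [0.3692, -0.13, 0.1998]
orientation: [1.99, -2.429, -0.002]
force: [-0.4, 0.1, 0.1]
opening: 0.0856
finger_force: 0.0
```

Emit:
{"api": "move_arm", "payload": {
  "steps": [
    [1,-0.2,0,0],
    [1,-0.2,0,0],
    [1,-0.2,0,0],
    [1,-0.2,0,0],
    [1,-0.2,0,0],
    [1,-0.2,0,0],
    [1,-0.2,0,0],
    [1,-0.2,0,0],
    [1,-0.2,0,0],
    [1,-0.2,0,0]
  ]
}}

```text
time_s: 34.63
tool_pos: [0.3692, -0.3337, 0.1994]
orientation: [1.99, -2.429, -0.004]
force: [0.2, -0.2, 0.9]
opening: 0.0854
finger_force: 0.0
```

```bash
python3 - <<'E'
from h import *
print(tool()[0]);go([.521,-.473,.12])
E
```

```text
[ 0.36920027 -0.33367599  0.19935889]
shift(units, before turn) [ 5.338 -8.824  3.938]
```

Emit:
{"api": "move_arm", "payload": {
  "steps": [
    [1,0,0,0],
    [1,0,0,0],
    [1,-0.5,0,0],
    [1,-1,0,0],
    [0.8,-1,0,0],
    [0,-1,0,0],
    [0,-1,0,0],
    [0,-1,0,0],
    [0,-1,0,0],
    [0,-1,0,0]
  ]
}}

```text
time_s: 35.47
tool_pos: [0.4985, -0.4565, 0.1987]
orientation: [1.99, -2.43, -0.005]
force: [-0.0, 0.0, 0.2]
opening: 0.0852
finger_force: 0.0
```

Emit:
{"api": "move_arm", "payload": {
  "steps": [
    [0.5,-1,0,0],
    [0,-0.3,1,0],
    [0,0,1,0],
    [0,0,1,0],
    [0,0,1,0],
    [0,0,0,0],
    [0,0,0,0]
  ]
}}

```text
time_s: 36.05
tool_pos: [0.5206, -0.471, 0.1183]
orientation: [1.99, -2.428, -0.008]
force: [0.2, -0.7, 1.3]
opening: 0.0856
finger_force: 0.0
```

```bash
python3 - <<'E'
from h import *
p,R=tool();print(p)
f=r.grab_frame("wrist");cv2.imwrite("pics/w15.png",f["color"]);np.save("w15.npy",f,allow_pickle=True)
g=w2px(f,[.521,-.473,.016]);print("pred",g)
for c in disc(f,g,383*.023/.28,.85,1.2): print(c,px2w(f,c[:2],.016))
for o,z in (("tape_roll",.016),("cement_bottle",.05)):
  for d in r.search_frame(o,f)[:2]: print(o,d["centre"],d["confidence"],px2w(f,d["centre"],z))
go([.521,-.473,-.024])
E
```

```text
[ 0.5205757  -0.47097056  0.11830228]
pred [317.25286291 232.29187746]
[321.5 234.5  31.7] [ 0.51830459 -0.47077859  0.016     ]
[319.5 227.5  28.5] [ 0.51870618 -0.47616163  0.016     ]
[321.5 240.5  36.4] [ 0.51918179 -0.46636932  0.016     ]
[316.5 238.5  26.4] [ 0.522455   -0.46856234  0.016     ]
tape_roll [320.7, 243.5] 0.88 [ 0.52019582 -0.46426626  0.016     ]
cement_bottle [241.4, 83.7] 0.78 [ 0.54476112 -0.57535453  0.05      ]
shift(units, before turn) [0.047 0.076 7.315]
```

```bash
python3 - <<'E'
from h import *
f=r.grab_frame("wrist");p,R=tool();print(p);g=f["color"].min(2)
sub=g[180:300,260:390];print(np.percentile(sub,[5,50,80,95]))
m=np.zeros_like(g);m[180:300,260:390]=(sub>np.percentile(sub,50)+18)
m=cv2.morphologyEx(m,cv2.MORPH_OPEN,np.ones((3,3)))
c=max(cv2.findContours(m,0,2)[0],key=cv2.contourArea);(x,y),rad=cv2.minEnclosingCircle(c);b=cv2.boundingRect(c)
print((x,y),rad,b,cv2.contourArea(c),px2w(f,(x,y),.016))
E
```

```text
[ 0.52242264 -0.47208625  0.12254709]
[ 59. 114. 117. 129.]Traceback (most recent call last):
  File "<stdin>", line 6, in <module>
ValueError: max() iterable argument is empty
```

```bash
python3 - <<'E'
from h import *
f=r.grab_frame("wrist");p,R=tool();print(p);g=cv2.GaussianBlur(f["color"],(5,5),0).min(2)
cv2.imwrite("pics/w16.png",f["color"])
m=np.zeros_like(g);m[180:300,260:390]=(g[180:300,260:390]>121)
for c in sorted(cv2.findContours(m,0,2)[0],key=cv2.contourArea)[-2:]:
  (x,y),rad=cv2.minEnclosingCircle(c);print((x,y),rad,cv2.boundingRect(c),cv2.contourArea(c),px2w(f,(x,y),.016))
for d in r.search_frame("tape_roll",f)[:1]: print(d["centre"],px2w(f,d["centre"],.016))
E
```

```text
[ 0.5223412  -0.47199319  0.12250809]
(325.687744140625, 236.02230834960938) 31.105100631713867 (296, 206, 61, 61) 2851.5 [ 0.5182382  -0.46960454  0.016     ]
```

Emit:
{"api": "move_arm", "payload": {
  "steps": [
    [-0.08,0.22,0.5,0],
    [0,0,1,0],
    [0,0,1,0],
    [0,0,1,0],
    [0,0,1,0],
    [0,0,1,0],
    [0,0,1,0],
    [0,0,0.65,0],
    [0,0,0,0],
    [0,0,0,0]
  ]
}}

```text
time_s: 37.18
tool_pos: [0.5177, -0.4693, -0.0221]
orientation: [1.991, -2.429, -0.0]
force: [-0.3, -1.1, -1.2]
opening: 0.0855
finger_force: 0.0
```

Emit:
{"api": "move_arm", "payload": {
  "steps": [
    [0,0,0,0],
    [0,0,0,0],
    [0,0,0,0],
    [0,0,0,0],
    [0,0,0,0],
    [0,0,0,0],
    [0,0,0,0],
    [0,0,0,0]
  ],
  "gripper": 0,
  "squeeze": 25
}}

```text
time_s: 37.85
tool_pos: [0.5185, -0.4696, -0.0205]
orientation: [-1.991, 2.429, -0.004]
force: [-1.2, 0.7, 6.0]
opening: 0.0445
finger_force: 26.1
```

Emit:
{"api": "move_arm", "payload": {
  "steps": [
    [0,0,-0.5,0],
    [0,0,-1,0],
    [0,0,-1,0],
    [0,0,-1,0],
    [0,0,-1,0],
    [0,0,-1,0],
    [0,0,-1,0],
    [0,0,-1,0],
    [0,0,-1,0],
    [0,0,-1,0]
  ]
}}

```text
time_s: 38.68
tool_pos: [0.5173, -0.4688, 0.1689]
orientation: [-1.991, 2.43, 0.001]
force: [0.8, -0.4, -0.2]
opening: 0.0446
finger_force: 25.7
```

Emit:
{"api": "move_arm", "payload": {
  "steps": [
    [0,0.9,-0.8,0],
    [0,1,-0.8,0],
    [0,1,0,0],
    [0,1,0,0],
    [0,1,0,0],
    [0,1,0,0],
    [0,1,0,0],
    [0,1,0,0],
    [0,0,0,0],
    [0,0,0,0]
  ]
}}

```text
time_s: 39.52
tool_pos: [0.362, -0.4379, 0.2005]
orientation: [-1.99, 2.431, -0.001]
force: [1.0, -0.3, 0.9]
opening: 0.0444
finger_force: 25.7
```

```bash
python3 - <<'E'
from h import *
p,R=tool();print(p)
f=r.grab_frame("wrist");cv2.imwrite("pics/w17.png",f["color"])
g=cv2.GaussianBlur(f["color"],(5,5),0).min(2);X=p+[0,0,.021+.016];q=w2px(f,X);print(q)
for c in disc(f,q,383*.023/.14,.85,1.2): print(c, R.inv().apply(px2w(f,c[:2],X[2])-p).round(4))
for d in r.search_frame("tape_roll",f)[:1]: print(d["centre"],R.inv().apply(px2w(f,d["centre"],X[2])-p))
go([.365,0,.2])
E
```

```text
[ 0.36197359 -0.43788008  0.20048853]
[318.50712472 322.01628291]
[319.5 314.5  66.5] [ 0.0031  0.0003 -0.037 ]
[319.5 332.5  68.9] [-0.0043  0.0003 -0.037 ]
[320.5 304.5  58.5] [ 0.0071  0.0007 -0.037 ]
[326.5 322.5  56.5] [-0.0002  0.003  -0.037 ]
[320.6, 327.0] [-0.00204783  0.00075741 -0.03700105]
shift(units, before turn) [-2.1499e+01  4.2200e+00 -4.0000e-03]
```

Emit:
{"api": "move_arm", "payload": {
  "steps": [
    [-1,0.2,0,0],
    [-1,0.2,0,0],
    [-1,0.2,0,0],
    [-1,0.2,0,0],
    [-1,0.2,0,0],
    [-1,0.2,0,0],
    [-1,0.2,0,0],
    [-1,0.2,0,0],
    [-1,0.2,0,0],
    [-1,0.2,0,0]
  ]
}}

```text
time_s: 40.45
tool_pos: [0.3637, -0.233, 0.1998]
orientation: [-1.992, 2.43, -0.0]
force: [-0.1, 0.8, -0.5]
opening: 0.0442
finger_force: 25.7
```

Emit:
{"api": "move_arm", "payload": {
  "steps": [
    [-1,0.2,0,0],
    [-1,0.2,0,0],
    [-1,0.2,0,0],
    [-1,0.2,0,0],
    [-1,0.2,0,0],
    [-1,0.2,0,0],
    [-1,0.2,0,0],
    [-1,0.2,0,0],
    [-1,0.2,0,0],
    [-1,0.2,0,0]
  ]
}}

```text
time_s: 41.28
tool_pos: [0.3636, -0.0285, 0.2001]
orientation: [-1.991, 2.429, -0.0]
force: [0.7, -0.9, -0.5]
opening: 0.045
finger_force: 25.7
```

Emit:
{"api": "move_arm", "payload": {
  "steps": [
    [-1,0.2,0,0],
    [-1,0.2,0,0],
    [-1,0.2,0,0],
    [-1,0.2,0,0],
    [-1,0.2,0,0],
    [-1,0.2,0,0],
    [-1,0.2,0,0],
    [-1,0.2,0,0],
    [-1,0.2,0,0],
    [-1,0.2,0,0]
  ]
}}

```text
time_s: 42.12
tool_pos: [0.3633, 0.1758, 0.1999]
orientation: [-1.992, 2.429, 0.0]
force: [0.2, -0.7, -0.2]
opening: 0.0446
finger_force: 25.7
```

```bash
python3 - <<'E'
from h import *
print(tool()[0],r.sense()["opening"]);go([.4265,.207,.1])
E
```

```text
[0.36332107 0.17584374 0.1999429 ] 0.04461519605906733
shift(units, before turn) [-2.145 -2.792  4.998]
```

Emit:
{"api": "move_arm", "payload": {
  "steps": [
    [-1,0,0,0],
    [-1,0,0,0],
    [-0.1,-0.9,0,0],
    [0,-0.95,0.5,0],
    [0,-0.9,1,0],
    [0,0,1,0],
    [0,0,1,0],
    [0,0,1,0],
    [0,0,0,0],
    [0,0,0,0]
  ]
}}

```text
time_s: 42.95
tool_pos: [0.4253, 0.2045, 0.1092]
orientation: [1.99, -2.427, 0.001]
force: [1.0, 0.6, -0.1]
opening: 0.0445
finger_force: 25.8
```

Emit:
{"api": "move_arm", "payload": {
  "steps": [
    [0,0,0,0],
    [0,0,0,0]
  ]
}}

```text
time_s: 43.12
tool_pos: [0.4263, 0.2053, 0.1112]
orientation: [-1.99, 2.427, -0.0]
force: [0.5, 0.4, 0.3]
opening: 0.0443
finger_force: 25.8
```

```bash
python3 - <<'E'
from h import *
print(tool()[0]);go([.4265,.207,.0245])
f=r.grab_frame("wrist");cv2.imwrite("pics/w18.png",f["color"])
for o,z in (("screw_tin",.037),("bit_box",.017)):
  for d in r.search_frame(o,f)[:1]: print(o,d["centre"],d["confidence"],px2w(f,d["centre"],z))
E
```

```text
[0.42625521 0.20530222 0.11121824]
shift(units, before turn) [-0.076  0.013  4.336]
screw_tin [317.8, 236.2] 0.93 [0.42604445 0.19941267 0.037     ]
bit_box [320.9, 198.5] 0.91 [0.41980135 0.17850314 0.017     ]
```

Emit:
{"api": "move_arm", "payload": {
  "steps": [
    [-0.08,0,1,0],
    [0,0,1,0],
    [0,0,1,0],
    [0,0,0.7,0],
    [0,0,0.3,0],
    [0,0,0.2,0],
    [0,0,0.1,0],
    [0,0,0,0],
    [0,0,0,0]
  ]
}}

```text
time_s: 44.02
tool_pos: [0.4262, 0.2063, 0.0246]
orientation: [-1.99, 2.429, 0.0]
force: [0.6, -0.1, 0.2]
opening: 0.0449
finger_force: 25.8
```

Emit:
{"api": "move_arm", "payload": {
  "steps": [
    [0,0,0.05,0],
    [0,0,0,0]
  ]
}}

```text
time_s: 44.18
tool_pos: [0.4263, 0.2064, 0.0238]
orientation: [-1.99, 2.428, 0.0]
force: [-0.7, 0.3, 3.6]
opening: 0.0444
finger_force: 26.1
```

Contact; release and retreat.

Emit:
{"api": "move_arm", "payload": {
  "steps": [
    [0,0,0,0],
    [0,0,0,0],
    [0,0,0,0],
    [0,0,0,0],
    [0,0,0,0],
    [0,0,0,0],
    [0,0,-0.5,0],
    [0,0,-1,0],
    [0,0,-1,0],
    [0,0,-1,0]
  ],
  "gripper": 1
}}

```text
time_s: 45.02
tool_pos: [0.4254, 0.2055, 0.0934]
orientation: [1.99, -2.429, 0.0]
force: [0.7, 0.1, -0.1]
opening: 0.0858
finger_force: 0.0
```

Emit:
{"api": "move_arm", "payload": {
  "steps": [
    [0,0,-1,0],
    [0,0,-1,0],
    [0,0,-1,0],
    [0,0,-1,0],
    [0,0,-1,0],
    [0,0,-1,0],
    [0,0,0,0],
    [0,0,0,0],
    [0,0,0,0]
  ]
}}

```text
time_s: 45.77
tool_pos: [0.425, 0.2055, 0.2121]
orientation: [1.99, -2.429, -0.001]
force: [0.0, -0.3, -0.1]
opening: 0.0851
finger_force: 0.0
```

```bash
python3 - <<'E'
from h import *
p,R=tool();print(p)
f=r.grab_frame("wrist");np.save("w19.npy",f,allow_pickle=True)
u,v=w2px(f,[.4265,.206,.05]).round().astype(int);print(u,v)
cv2.imwrite("pics/w19.png",cv2.resize(f["color"][v-75:v+75,u-100:u+100],(800,600),interpolation=3))
go([.479,.427,.12],np.radians(-11.1))
E
```

```text
[0.42504259 0.20549264 0.21212188]
317 220
shift(units, before turn) [-11.405  -0.473   4.57 ] turn -0.06 units (-0.005 rad; q6 -0.99); shift after turn [-11.402  -0.525   4.57 ]
```

View pics/w19.png

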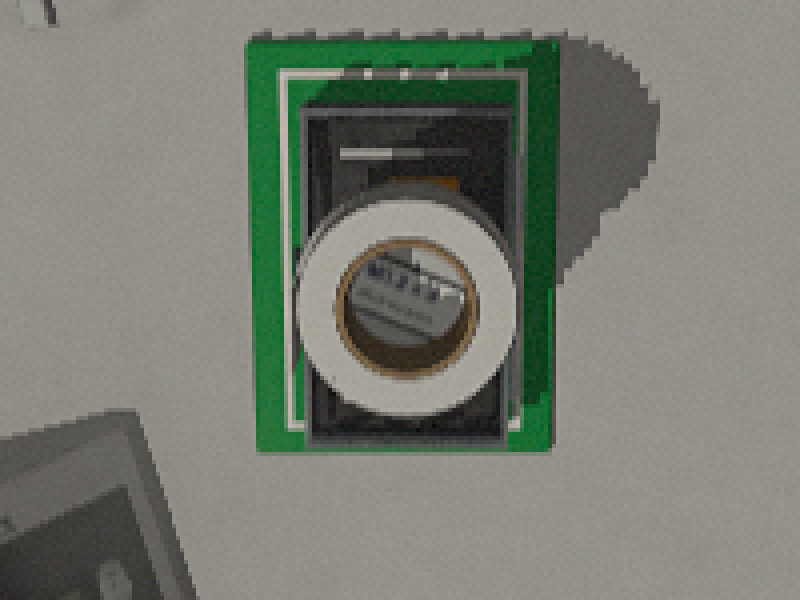

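```bash
python3 - <<'E'
from h import *
f=np.load("w19.npy",allow_pickle=True).item()
P=lambda c,z:px2w(f,[217+c[0]/4,145+c[1]/4],z-.008)[:2].round(4)
print("tape",P((408,307),.069),"box",P((408,276),.025),"mat",P((404,247),.004),"tin far edge",P((405,180),.045),"core bottom centre",P((408,292),.045))
print("tape edges",P((408,197),.069),P((408,417),.069))
E
```

```text
tape [0.425  0.2055] box [0.4253 0.2069] mat [0.4256 0.2032] tin far edge [0.4209 0.1819] core bottom centre [0.4253 0.2069]
tape edges [0.4204 0.1827] [0.4298 0.2293]
```

Emit:
{"api": "move_arm", "payload": {
  "steps": [
    [-1,0,0,-0.05],
    [-1,0,0,0],
    [-1,0,0,0],
    [-1,0,0,0],
    [-1,0,0,0],
    [-1,0,0,0],
    [-1,0,0,0],
    [-1,0,0,0],
    [-1,-0.2,0,0],
    [-1,-0.2,0,0]
  ],
  "gripper": 0.6
}}

```text
time_s: 46.65
tool_pos: [0.4718, 0.401, 0.2111]
orientation: [1.994, -2.424, 0.001]
force: [-0.1, 0.8, -0.4]
opening: 0.0515
finger_force: 0.0
```

Emit:
{"api": "move_arm", "payload": {
  "steps": [
    [-1,0,1,0],
    [-0.4,0,1,0],
    [0,0,1,0],
    [0,0,1,0],
    [0,0,0,0],
    [0,0,0,0],
    [0,0,0,0]
  ]
}}

```text
time_s: 47.23
tool_pos: [0.478, 0.4282, 0.1334]
orientation: [-1.996, 2.425, -0.001]
force: [-0.2, 0.5, 0.2]
opening: 0.0513
finger_force: 0.0
```

```bash
python3 - <<'E'
from h import *
p,R=tool();print(p,np.degrees(yaw_y()),r.sense()["opening"])
f=r.grab_frame("wrist");cv2.imwrite("pics/w20.png",f["color"]);np.save("w20.npy",f,allow_pickle=True)
h=cv2.cvtColor(f["color"],cv2.COLOR_BGR2HSV);m=(((h[...,0]<12)|(h[...,0]>168))&(h[...,1]>90)&(h[...,2]>30)).astype(np.uint8)
m=cv2.morphologyEx(m,cv2.MORPH_CLOSE,np.ones((5,5)))
c=max(cv2.findContours(m,0,2)[0],key=cv2.contourArea);print(cv2.boundingRect(c),cv2.contourArea(c))
w=np.array([px2w(f,q,.0095-.008)[:2] for q in c[:,0]],np.float32)*1000
(x,y),(a,b),t=cv2.minAreaRect(w); t=t+90 if a<b else t
print("handle mm",x,y,sorted((a,b)),t%180)
ff=np.load("w6.npy",allow_pickle=True).item();print("monitor corner",px2w(ff,(466,170),0))
d=r.search_frame("driver_handle",f);print(d[0]["centre"] if d else None)
go([x/1000,y/1000,-.021],np.radians(t%180-90))
E
```

```text
[0.47801605 0.42820205 0.13340093] 168.90336682740997 0.05129241626883086
(303, 181, 25, 97) 1965.5
handle mm 481.9788513183594 431.0098571777344 [18.957792282104492, 78.93307495117188] 78.91571044921875
monitor corner [0.49496797 0.37105815 0.        ]
[315.6, 231.6]
shift(units, before turn) [-0.137 -0.151  7.773] turn -0.01 units (-0.000 rad; q6 -1.18); shift after turn [-0.137 -0.151  7.773]
```

Emit:
{"api": "move_arm", "payload": {
  "steps": [
    [-0.2,-0.15,0.5,0],
    [0,0,1,0],
    [0,0,1,0],
    [0,0,1,0],
    [0,0,0.5,0],
    [0,0,0,0],
    [0,0,0,0],
    [0,0,0,0]
  ]
}}

```text
time_s: 48.0
tool_pos: [0.4821, 0.4322, 0.0542]
orientation: [-1.995, 2.424, 0.0]
force: [-0.5, 0.4, -0.2]
opening: 0.0511
finger_force: 0.0
```

```bash
python3 - <<'E'
from h import *
p,R=tool();print(p,r.sense()["force"])
f=r.grab_frame("wrist");cv2.imwrite("pics/w21.png",f["color"])
h=cv2.cvtColor(f["color"],cv2.COLOR_BGR2HSV);m=(((h[...,0]<12)|(h[...,0]>168))&(h[...,1]>90)&(h[...,2]>30)).astype(np.uint8)
m=cv2.morphologyEx(m,cv2.MORPH_CLOSE,np.ones((5,5)))
c=max(cv2.findContours(m,0,2)[0],key=cv2.contourArea);b=cv2.boundingRect(c);print(b)
w=np.array([px2w(f,q,.0095-.008)[:2] for q in c[:,0]],np.float32)*1000
(x,y),(a,bb),t=cv2.minAreaRect(w); t=t+90 if a<bb else t
print("handle mm",x,y,sorted((a,bb)),t%180)
go([x/1000,y/1000,-.021],np.radians(t%180-90))
E
```

```text
[0.48208323 0.43223653 0.05424031] [-0.5218304   0.36951091 -0.16507003]
(303, 185, 33, 130)
handle mm 481.72723388671875 431.1935119628906 [18.80078887939453, 80.53561401367188] 79.52069091796875
shift(units, before turn) [0.067 0.011 3.771] turn -0.13 units (-0.011 rad; q6 -1.17); shift after turn [0.067 0.011 3.771]
```

Emit:
{"api": "move_arm", "payload": {
  "steps": [
    [0,0,1,0],
    [0,0,1,0],
    [0,0,1,0],
    [0,0,0.5,0],
    [0,0,0.25,0],
    [0,0,0,0],
    [0,0,0,0]
  ]
}}

```text
time_s: 48.63
tool_pos: [0.4819, 0.4321, -0.0211]
orientation: [-1.995, 2.424, 0.0]
force: [0.2, -0.2, -0.8]
opening: 0.0518
finger_force: 0.0
```

Emit:
{"api": "move_arm", "payload": {
  "steps": [
    [0,0,0,0],
    [0,0,0,0],
    [0,0,0,0],
    [0,0,0,0],
    [0,0,0,0],
    [0,0,0,0],
    [0,0,0,0],
    [0,0,0,0]
  ],
  "gripper": 0,
  "squeeze": 30
}}

```text
time_s: 49.3
tool_pos: [0.4817, 0.4319, -0.021]
orientation: [-1.995, 2.424, 0.0]
force: [-1.2, -0.3, 5.7]
opening: 0.0169
finger_force: 29.6
```

Emit:
{"api": "move_arm", "payload": {
  "steps": [
    [0,0,-0.5,0],
    [0,0,-1,0],
    [0,0,-1,0],
    [0,0,-1,0],
    [0,0,-1,0],
    [0,0,-1,0],
    [0,0,-1,0],
    [0,0,-1,0],
    [0,0,-1,0],
    [0,0,-1,0]
  ]
}}

```text
time_s: 50.13
tool_pos: [0.4809, 0.4309, 0.1688]
orientation: [1.995, -2.426, -0.0]
force: [1.2, 0.4, 0.3]
opening: 0.017
finger_force: 29.5
```

Emit:
{"api": "move_arm", "payload": {
  "steps": [
    [0,1,-0.8,0],
    [0,1,-0.8,0],
    [0,1,0,0],
    [0,1,0,0],
    [0,1,0,0],
    [0.2,1,0,0],
    [0,0,0,0],
    [0,0,0,0]
  ]
}}

```text
time_s: 50.8
tool_pos: [0.3619, 0.4505, 0.2002]
orientation: [-1.998, 2.424, 0.0]
force: [-0.1, -0.2, -0.2]
opening: 0.0169
finger_force: 29.5
```

```bash
python3 - <<'E'
from h import *
p,R=tool();print(p,r.sense()["opening"],r.sense()["finger_force"],r.sense()["qpos"].round(2))
f=r.grab_frame("wrist");cv2.imwrite("pics/w22.png",f["color"])
h=cv2.cvtColor(f["color"],cv2.COLOR_BGR2HSV);m=(((h[...,0]<12)|(h[...,0]>168))&(h[...,1]>90)&(h[...,2]>30)).astype(np.uint8)
c=max(cv2.findContours(m,0,2)[0],key=cv2.contourArea);b=cv2.boundingRect(c);print(b)
# far end of handle in tool frame: rows b[1]; handle axis true z = tool z+.027+.0035
e=R.inv().apply(px2w(f,(b[0]+b[2]/2,b[1]),p[2]+.021+.0095-.008)-p);print("handle end toward camera-top in tool",e)
go([.365,0,.2])
E
```

```text
[0.36185185 0.45046222 0.20024961] 0.016909688163177276 29.543860824778676 [ 1.17  0.31 -0.12 -0.   -1.15 -1.37]
(294, 208, 51, 188)
handle end toward camera-top in tool [ 0.04075761  0.00031239 -0.02250954]
shift(units, before turn) [22.083 -4.448  0.   ]
```

Emit:
{"api": "move_arm", "payload": {
  "steps": [
    [1,-0.2,0,0],
    [1,-0.2,0,0],
    [1,-0.2,0,0],
    [1,-0.2,0,0],
    [1,-0.2,0,0],
    [1,-0.2,0,0],
    [1,-0.2,0,0],
    [1,-0.2,0,0],
    [1,-0.2,0,0],
    [1,-0.2,0,0]
  ]
}}

```text
time_s: 51.68
tool_pos: [0.364, 0.2453, 0.1999]
orientation: [-1.994, 2.427, -0.0]
force: [0.4, 0.4, 1.0]
opening: 0.0167
finger_force: 29.5
```

Emit:
{"api": "move_arm", "payload": {
  "steps": [
    [1,-0.2,0,0],
    [1,-0.2,0,0],
    [1,-0.2,0,0],
    [1,-0.2,0,0],
    [1,-0.2,0,0],
    [1,-0.2,0,0],
    [1,-0.2,0,0],
    [1,-0.2,0,0],
    [1,-0.2,0,0],
    [1,-0.2,0,0]
  ]
}}

```text
time_s: 52.52
tool_pos: [0.3644, 0.0412, 0.2001]
orientation: [-1.994, 2.427, -0.0]
force: [-0.3, -0.6, -1.2]
opening: 0.0172
finger_force: 29.5
```

Emit:
{"api": "move_arm", "payload": {
  "steps": [
    [1,-0.2,0,0],
    [1,-0.2,0,0],
    [1,-0.2,0,0],
    [1,-0.2,0,0],
    [1,-0.2,0,0],
    [1,-0.2,0,0],
    [1,-0.2,0,0],
    [1,-0.2,0,0],
    [1,-0.2,0,0],
    [0,0,0,0]
  ]
}}

```text
time_s: 53.35
tool_pos: [0.3648, -0.1437, 0.1999]
orientation: [1.99, -2.43, 0.0]
force: [0.9, 0.1, -0.5]
opening: 0.0165
finger_force: 29.5
```

Emit:
{"api": "move_arm", "payload": {
  "steps": [
    [0,0,0,0],
    [0,0,0,0]
  ]
}}

```text
time_s: 53.52
tool_pos: [0.3647, -0.1412, 0.1998]
orientation: [1.994, -2.427, -0.0]
force: [0.1, 0.5, -0.6]
opening: 0.0169
finger_force: 29.5
```

```bash
python3 - <<'E'
from h import *
p,R=tool();print(p,np.degrees(yaw_y()))
f=r.grab_frame("wrist");cv2.imwrite("pics/w23.png",f["color"]);np.save("w23.npy",f,allow_pickle=True)
h=cv2.cvtColor(f["color"],cv2.COLOR_BGR2HSV);m=((h[...,0]>100)&(h[...,0]<130)&(h[...,1]>120)).astype(np.uint8)
g=w2px(f,[.4094,-.2555,.002]);print("pred",g)
for c in sorted(cv2.findContours(m,0,2)[0],key=cv2.contourArea)[-4:]:
  w=np.array([px2w(f,q,.01-.008)[:2] for q in c[:,0]],np.float32)*1000
  (x,y),(a,b),t=cv2.minAreaRect(w);t=t+90 if a<b else t
  print(cv2.boundingRect(c),cv2.contourArea(c),"c",x,y,sorted((a,b)),t%180)
go([.4094,-.2555,.08],np.radians(78.5-90))
E
```

```text
[ 0.36469589 -0.14121066  0.19977431] 168.80719762632458
pred [245.57441695  98.0694193 ]
(296, 353, 3, 15) 15.5 c 419.3955078125 12.452329635620117 [2.162416458129883, 17.035707473754883] 77.88866424560547
(183, 321, 13, 19) 118.0 c 524.0421142578125 -44.41669464111328 [9.339264869689941, 20.656034469604492] 90.67966961860657
(235, 43, 18, 104) 1197.5 c 410.7689208984375 -257.4591369628906 [11.471283912658691, 86.84259796142578] 79.11085510253906
(199, 306, 61, 45) 1511.5 c 478.1605224609375 -36.06242370605469 [40.6978645324707, 67.70826721191406] 1.2894957065582275
shift(units, before turn) [ 5.193 -3.298  5.991] turn 0.08 units (0.006 rad; q6 -0.25); shift after turn [ 5.172 -3.331  5.991]
```

Emit:
{"api": "move_arm", "payload": {
  "steps": [
    [1,-0.3,0,0],
    [1,-0.6,0,0],
    [1,-0.6,0,0],
    [1,-0.6,0,0],
    [1,-0.6,0,0],
    [0.2,-0.6,1,0],
    [0,0,1,0],
    [0,0,1,0],
    [0,0,1,0],
    [0,0,0.5,0]
  ]
}}

```text
time_s: 54.4
tool_pos: [0.4084, -0.2545, 0.1075]
orientation: [1.996, -2.424, -0.005]
force: [-0.4, -0.5, -0.7]
opening: 0.0168
finger_force: 29.5
```

Emit:
{"api": "move_arm", "payload": {
  "steps": [
    [0,0,0,0],
    [0,0,0,0],
    [0,0,0,0]
  ]
}}

```text
time_s: 54.65
tool_pos: [0.4105, -0.2556, 0.1108]
orientation: [-1.997, 2.424, -0.003]
force: [-0.1, 0.4, -0.2]
opening: 0.0166
finger_force: 29.6
```

```bash
python3 - <<'E'
from h import *
p,R=tool();print(p,np.degrees(yaw_y()))
f=r.grab_frame("wrist");cv2.imwrite("pics/w24.png",f["color"]);np.save("w24.npy",f,allow_pickle=True)
h=cv2.cvtColor(f["color"],cv2.COLOR_BGR2HSV);H,S,V=[h[...,i].astype(int) for i in range(3)]
for n,m,z in(("blue",(H>100)&(H<130)&(S>110),.002),("red",((H<12)|(H>168))&(S>90)&(V>30),p[2]+.0225)):
 m=m.astype(np.uint8);m[:,:230]=0;m[:,400:]=0
 for c in sorted(cv2.findContours(m,0,2)[0],key=cv2.contourArea)[-3:]:
  if cv2.contourArea(c)<40: continue
  w=np.array([px2w(f,q,z)[:2] for q in c[:,0]],np.float32)*1000
  (x,y),(a,b),t=cv2.minAreaRect(w);t=t+90 if a<b else t
  print(n,cv2.boundingRect(c),cv2.contourArea(c),"c",x,y,sorted((a,b)),t%180,"ymin/max",w[:,1].min(),w[:,1].max())
go([.4102,-.256,-.008],np.radians(78.8-90))
E
```

```text
[ 0.41047793 -0.2555851   0.11079815] 168.96038179773106
blue (313, 174, 16, 34) 495.0 c 403.65478515625 -286.2216796875 [10.937082290649414, 23.74649429321289] 78.98848724365234 ymin/max -298.89963 -273.5225
red (294, 208, 51, 188) 7705.5 c 409.96832275390625 -254.6399383544922 [19.5655517578125, 83.24921417236328] 79.90426635742188 ymin/max -296.1275 -213.4852
shift(units, before turn) [0.017 0.027 5.95 ] turn 0.03 units (0.003 rad; q6 0.03); shift after turn [0.017 0.027 5.95 ]
```

Emit:
{"api": "move_arm", "payload": {
  "steps": [
    [0,0.03,1,0],
    [0,0,1,0],
    [0,0,1,0],
    [0,0,1,0],
    [0,0,1,0],
    [0,0,0.5,0],
    [0,0,0.3,0],
    [0,0,0,0],
    [0,0,0,0],
    [0,0,0,0]
  ]
}}

```text
time_s: 55.53
tool_pos: [0.41, -0.2559, -0.0051]
orientation: [-1.995, 2.425, -0.003]
force: [-0.1, 0.5, -0.7]
opening: 0.0167
finger_force: 29.5
```

Emit:
{"api": "move_arm", "payload": {
  "steps": [
    [0,0,0.08,0],
    [0,0,0,0],
    [0,0,0,0]
  ]
}}

```text
time_s: 55.78
tool_pos: [0.4091, -0.2557, -0.0073]
orientation: [-1.995, 2.426, -0.001]
force: [0.0, 0.1, -0.1]
opening: 0.0166
finger_force: 29.6
```

Emit:
{"api": "move_arm", "payload": {
  "steps": [
    [0,0,0.08,0],
    [0,0,0,0],
    [0,0,0,0]
  ]
}}

```text
time_s: 56.03
tool_pos: [0.4096, -0.2558, -0.0091]
orientation: [-1.996, 2.425, -0.002]
force: [1.4, -0.6, -0.5]
opening: 0.0164
finger_force: 29.6
```

Emit:
{"api": "move_arm", "payload": {
  "steps": [
    [0,0,0.05,0],
    [0,0,0,0],
    [0,0,0,0]
  ]
}}

```text
time_s: 56.28
tool_pos: [0.41, -0.2559, -0.0098]
orientation: [-1.996, 2.425, -0.003]
force: [0.6, 0.5, 4.6]
opening: 0.0166
finger_force: 30.0
```

Emit:
{"api": "move_arm", "payload": {
  "steps": [
    [0,0,0,0],
    [0,0,0,0],
    [0,0,0,0],
    [0,0,0,0],
    [0,0,0,0],
    [0,0,0,0],
    [0,0,-0.5,0],
    [0,0,-1,0],
    [0,0,-1,0],
    [0,0,-1,0]
  ],
  "gripper": 0.6
}}

```text
time_s: 57.12
tool_pos: [0.4083, -0.2555, 0.0601]
orientation: [1.995, -2.426, -0.002]
force: [0.9, 0.8, -0.0]
opening: 0.0513
finger_force: 0.0
```

Emit:
{"api": "move_arm", "payload": {
  "steps": [
    [0,0,-1,0],
    [0,0,-1,0],
    [0,0,-1,0],
    [0,0,-1,0],
    [0,0,-1,0],
    [0,0,0,0],
    [0,0,0,0],
    [0,0,0,0],
    [0,0,0,0]
  ]
}}

```text
time_s: 57.87
tool_pos: [0.4079, -0.2553, 0.1584]
orientation: [1.995, -2.425, -0.004]
force: [0.3, -0.5, -0.2]
opening: 0.0511
finger_force: 0.0
```

```bash
python3 - <<'E'
from h import *
p,R=tool();print(p,r.sense()["opening"],r.sense()["force"])
f=r.grab_frame("wrist");cv2.imwrite("pics/w25.png",f["color"])
h=cv2.cvtColor(f["color"],cv2.COLOR_BGR2HSV);H,S,V=[h[...,i].astype(int) for i in range(3)]
for n,m,z in(("blue",(H>100)&(H<130)&(S>110),.002),("red",((H<12)|(H>168))&(S>90)&(V>30),.021-.008)):
 m=m.astype(np.uint8);m[:,:230]=0;m[:,400:]=0
 for c in sorted(cv2.findContours(m,0,2)[0],key=cv2.contourArea)[-3:]:
  if cv2.contourArea(c)<25: continue
  w=np.array([px2w(f,q,z)[:2] for q in c[:,0]],np.float32)*1000
  (x,y),(a,b),t=cv2.minAreaRect(w);t=t+90 if a<b else t
  print(n,cv2.boundingRect(c),cv2.contourArea(c),"c",round(x,1),round(y,1),sorted((a,b)),round(t%180,1))
t=r.grab_frame("top")
for o,z in(("bit_box",.02),("screw_tin",.04),("tape_roll",.069),("hex_driver",.02),("tool_rest",.01),("kit_mat",.004),("saline_vial",.03),("gel_vial",.025),("cement_bottle",.05)):
    print(o,[(px2w(t,d["centre"],z)[:2].round(3).tolist(),round(d["confidence"],2)) for d in r.search_frame(o,t)[:3]])
E
```

```text
[ 0.40792222 -0.2552656   0.15839031] 0.051089889565392246 [ 0.33530635 -0.49387613 -0.22807513]
blue (310, 169, 14, 5) 28.5 c 401.6 -296.8 [2.7963485717773438, 11.015121459960938] 173.6
red (305, 174, 24, 93) 1804.0 c 409.7 -256.9 [18.740955352783203, 78.14375305175781] 78.3
bit_box [([0.42, 0.191], 0.57)]
screw_tin [([0.43, 0.205], 0.51), ([0.278, -0.246], 0.49)]
tape_roll [([0.434, 0.202], 0.43)]
hex_driver []
tool_rest [([0.401, -0.23], 0.57)]
kit_mat [([0.4, 0.191], 0.69)]
saline_vial [([0.37, 0.473], 0.64)]
gel_vial [([0.393, 0.18], 0.58), ([0.411, -0.493], 0.43), ([0.37, 0.468], 0.17)]
cement_bottle [([0.534, -0.567], 0.72), ([0.402, -0.232], 0.53)]
```

```bash
python3 -c "
from station import r
print(r.job_done())"
```

```text
the job is handed in; nothing more can be done
None
```

The kit is made up as asked and handed in at about 58 s of the 138 s: by my camera measurements the box is about 4 mm off the mat's centre, the tin and tape are within about 2 mm of the box's centre, the driver handle is within about 1 mm of the blue groove's line, and nothing came near the vials or the bottle, but the judge's verdict was not shown to me.

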